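Charge the annealing furnace with the boat and start it

TASK

Get all the octagonal test bars that lie on the bench into the furnace with the charging boat: lay them in its troughs, lower the boat level through the slot in the cover plate and tip it inside so that the bars roll out onto the furnace floor, without the boat ever touching the cover plate, and go again until no bar is left outside; keep the boat level outside the furnace. Then stand the empty boat back on the middle of its white tile and start the furnace by pressing the round key, the square key and the wide key right down, one at a time in that order. Leave the other things on the bench where they are.

Things in the scene. Friction and masses are not known exactly. Their poses are not given: they have to be found in the camera images.
- furnace: low white top-loading annealing furnace, fixed, 250 mm (x, across the slot) by 310 mm (y, along the slot) and 165 mm high over its cover, with a grey control housing (190 x 80 mm, 150 mm high) joined on at its +y end. Origin: centre of the underside of the 250 x 310 part, on the bench; x points away from the robot (within 9 degrees), z up. The chamber under the cover is 190 x 250 mm, centred on the origin; its floor is 45 mm above the bench and its walls are 30 mm thick
- cover: bare steel cover plate of the furnace, fixed, 250 x 310 mm and 5 mm thick, with the slot through its middle; origin: centre of its underside, 160 mm above the bench; axes as the furnace
- slot (a point): centre of the charging slot, in the top face of the cover plate (165 mm above the bench). The slot is open right through, 68 mm wide (furnace x) and 226 mm long (furnace y); 120 mm from here down to the chamber floor
- tile: white glazed tile, fixed on the bench, 270 mm (x) x 120 mm (y), 10 mm thick: the boat's place. Origin: centre of its underside; x along its length
- boat: steel charging boat, loose, about 0.22 kg, standing on the tile; 202 mm long (x), 46 mm wide (y). Origin: centre of its underside; z up; a half turn about z leaves it the same. Cross walls 23 mm high at x = +-28 and +-100 mm close its two troughs; there are no walls along the long edges. A 10 mm square stem rises from the middle to a handle
- handle (a point): middle of the boat's wooden handle, 170 mm above the boat's underside; the handle is 24 mm (boat x) by 12 mm (boat y) and runs from 140 to 192 mm above the underside; to be pinched from above across its 12 mm
- trough_a (a point): floor centre of the trough on the boat's +x side, 64 mm from the stem, 8 mm above the underside. A trough is 68 mm long, for one bar lying along boat x; its floor is flat over the middle 26 mm and rises by 15 degrees to both long edges (11 mm above the underside): a bar rolls out over a long edge when the boat is tipped 35 to 45 degrees about its x axis
- trough_b (a point): floor centre of the trough on the boat's -x side, 64 mm from the stem, 8 mm above the underside
- bar1: octagonal aluminium test bar, loose, 60 mm long (x), 24 mm across flats, about 0.08 kg, lying on the bench on one of its flats; origin: its centre. Three to five of the five bars are there, the rest absent
- bar2: octagonal aluminium test bar, loose, 60 mm long (x), 24 mm across flats, about 0.08 kg, lying on the bench on one of its flats; origin: its centre. Three to five of the five bars are there, the rest absent
- bar3: octagonal aluminium test bar, loose, 60 mm long (x), 24 mm across flats, about 0.08 kg, lying on the bench on one of its flats; origin: its centre. Three to five of the five bars are there, the rest absent
- bar4: octagonal aluminium test bar, loose, 60 mm long (x), 24 mm across flats, about 0.08 kg, lying on the bench on one of its flats; origin: its centre. Three to five of the five bars are there, the rest absent
- bar5: octagonal aluminium test bar, loose, 60 mm long (x), 24 mm across flats, about 0.08 kg, lying on the bench on one of its flats; origin: its centre. Three to five of the five bars are there, the rest absent
- key_round (a joint): travel of the round key, 30 mm across, the one of the three nearest the robot, on top of the control housing: 0 up, 0.006 m fully down (about 5 N), springs back; it counts as pressed beyond 0.004. The keys stand in a row along furnace x, 60 mm apart
- key_round_top (a point): centre of the top of the round key, 30 mm across, the one of the three nearest the robot; pressed straight down
- key_square (a joint): travel of the square key, 27 x 27 mm, in the middle, on top of the control housing: 0 up, 0.006 m fully down (about 5 N), springs back; it counts as pressed beyond 0.004. The keys stand in a row along furnace x, 60 mm apart
- key_square_top (a point): centre of the top of the square key, 27 x 27 mm, in the middle; pressed straight down
- key_wide (a joint): travel of the wide key, 24 x 48 mm, the one farthest from the robot, on top of the control housing: 0 up, 0.006 m fully down (about 5 N), springs back; it counts as pressed beyond 0.004. The keys stand in a row along furnace x, 60 mm apart
- key_wide_top (a point): centre of the top of the wide key, 24 x 48 mm, the one farthest from the robot; pressed straight down
- beaker: glass beaker, 70 mm across, 90 mm high; loose, not part of the job; origin: middle of its underside
- dish: covered glass dish, 90 mm across, 16 mm high; loose, not part of the job; origin: middle of its underside
- crucible: small white crucible, 60 mm across, 45 mm high; loose, not part of the job; origin: middle of its underside
- molecule: ball-and-stick molecule model, one large and four small balls, 98 mm high; loose, not part of the job; origin: middle of its underside
- jar: amber jar, 60 mm across, 85 mm high; loose, not part of the job; origin: middle of its underside
Not all that is in view belongs to the job. What is meant by the boat is not orange, and is the smaller of those in its own colour. What is shaped like the bar5 but blue is not meant.

How it is judged:
By the outcome, as a careful person would: the job done as asked, in the order asked, and still so for the second after the job is handed in, with the robot touching nothing.
Of bar1, bar2, bar3, bar4, bar5 only 3 to 5 are there at a start; the rules pass over those that are not, and their reading is None.
At some moment in a run one of bar1, bar2, bar3, bar4, bar5 may be knocked a few centimetres aside while the robot is not near it.
It also fails if it takes over 210 s, if anything falls off the work surface, if the arm or the gripper's body presses on something with over 40 N, if the wrist force passes 120 N, or if a joint passes its speed limit or range.

ROBOT

A 6-joint arm with a two-finger parallel gripper is mounted at the origin on the work surface. World frame = base frame: x ahead of the robot, y to its left, z up, the work surface at z = 0. Lengths are in m, angles in rad, forces in N, time in s.
With the tool pointing down it reaches from about 0.35 to 0.85 m from the base axis. Payload 8.1 kg.
Tool frame: the origin (TCP) lies at the centre of the arm's flange, where the gripper is bolted on; the fingertips stand 186 mm ahead of it and the grasp point (between the pads) lies 167 mm ahead of it; z points along the fingers, y is the direction in which the jaws open and shut (so a half turn about z gives the same grasp; the last joint's range is limited). The gripper opens to 93 mm and grips with 3 to 60 N. Pads are 15 mm wide; open, the fingers measure 128 mm over their backs; the gripper's body (75 mm by 188 mm) begins 65 mm behind the grasp point.
Start: joints at [-1.269, 0.13, 1.488, -0, 1.523, -0.085], TCP at [0.226, -0.556, 0.405] pointing down, gripper open.
Joint ranges: [-2.96, 2.96], [-0.89, 2.26], [0.02, 2.5], [-1.34, 4.48], [0, 2.73], [-2.66, 2.66]. Speed limits (rad/s): [2.39, 2.39, 2.79, 3.14, 3.14, 3.14].

INTERFACE

Orientations are given as a rotation vector (axis times angle).
In Python, from plant import robot, viewer, order gives the robot as it stands.
- The arm moves only by the tool apply_moves, never from a script. Its argument "deltas" is a list of rows, each a list of 3 entries, a list of its own where there are three numbers: the finger opening in mm, from 0 to 93, then the shift along the tool's x, y, z in mm, then the turn about the tool's z in rad. In form: [[grip, [dx, dy, dz], yaw], ...]. A call has 1 to 5 rows; each row shifts and turns the commanded pose from where the row before left it, along the tool's axes as they then stand; what a row does not reach is not made up. A row lasts 1/8 s, in which the tool goes at most 62.5 mm and 10.7 degrees, less where a joint would pass 70% of its speed; a pose out of reach is approached as far as the arm can. A call is refused whole if a number of a shift passes 62.5 or a number of a turn 0.188, either way. A call with a gripper value outside its range is refused whole. The fingers move at their own pace and stop on an object; "grip_force" is the grip in N (left out, the last holds). Time passes only in rows, so rows that do not move let the fingers close. It gives the time, the measured TCP pose, the force and the opening at its end, in the units of the state.
- robot.read_state(): the state, without advancing time (a new reading comes with each control period).
- viewer.read_camera(name): name is "scene" or "top" or "wrist"; returns the picture (400x640x3 uint8, blue, green, red); there is no depth.
- viewer.get_calibration(name): a dict with "fx", "fy", "cx", "cy" (pixels), "R" (3x3) and "t" (3): a world point X has camera coordinates R X + t. Camera axes: x right, y down, z forward; pixel columns grow to the right and rows downward; lengths in m; the calibration is good to about 2 mm. A picture is of the moment at which its call begins: read the wrist's pose just before it. get_calibration takes no time and is no camera call; for the wrist camera it gives the pose at the moment of the call.
- order.close_job(): hands the job in, once; it reports no verdict.
The state is a dict: "t": time; "q": joint angles; "dq": joint speeds; "joint_torque": joint torques, N m; "tool_pos": TCP position; "orientation": TCP orientation; "force": force on the tool from outside, world axes, zero at the start; "wrist_torque": the same for the moment, N m; "opening": finger opening in m.
Only numpy, scipy, OpenCV 4.12 (cv2) and the standard library are available. Lean on these libraries where they do the work, as an engineer would, in place of code of your own. Each camera call takes 0.05 s, during which the arm holds its last target. There are 200 camera calls.

## Working session

There is one attempt and no reset: what is moved stays moved. The work goes in short steps, Python scripts to look and compute and a tool call to move; the robot and the scene stay as the last step left them, time stands still between calls to the robot, and variables do not carry over. Pictures are saved under pics/ and viewed, about 12 in all and at most 16, crops included, and the job is handed in when it is done.

Besides the shell and the picture viewer there is one more tool, called after ">>>" as a command line: name --argument value ..., lists and objects as JSON in quotes. apply_moves: Moves the arm, as the interface text tells. Its arguments: {"type":"object","properties":{"deltas":{"type":"array"},"grip_force":{"type":"number"}},"required":["deltas"]}

```bash
mkdir -p pics; ls
python3 - <<'E'
from plant import robot, viewer
import cv2,numpy as np
print(robot.read_state())
for n in("top","scene"):
    im=viewer.read_camera(n); cv2.imwrite(f"pics/{n}0.png",im)
    c=viewer.get_calibration(n); print(n,{k:np.round(v,4).tolist() for k,v in c.items()})
c=viewer.get_calibration("wrist"); print({k:np.round(v,4).tolist() for k,v in c.items()})
E
```

```text
pics
{'t': 0.0, 'q': array([-1.26938037e+00,  1.31158873e-01,  1.48927476e+00, -2.76684830e-05,
        1.52300473e+00, -8.53649301e-02]), 'dq': array([ 0.00106481, -0.00063276, -0.00163683,  0.00100923, -0.00068833,
        0.00064207]), 'joint_torque': array([-6.15497993e-04, -5.59838676e+01, -4.91765249e+01,  7.69159477e-02,
        3.58450657e-02, -1.73547960e-04]), 'tool_pos': array([ 0.2262921 , -0.55544187,  0.40369099]), 'orientation': array([-3.08122971e+00, -6.03423985e-01,  3.55532104e-04]), 'force': array([-0.01702171,  0.47263368,  0.46530375]), 'wrist_torque': array([-0.04602965,  0.03177996,  0.03324664]), 'opening': 0.09303821524773774}
top {'fx': 390.8632, 'fy': 390.8632, 'cx': 316.145, 'cy': 197.6547, 'R': [[0.0287, -0.9995, 0.0144], [-0.9968, -0.0297, -0.0743], [0.0747, -0.0122, -0.9971]], 't': [0.1378, 0.5233, 1.1327]}
scene {'fx': 414.1284, 'fy': 414.1284, 'cx': 313.2167, 'cy': 198.8658, 'R': [[-0.5547, 0.832, -0.009], [0.6007, 0.3929, -0.6963], [-0.5758, -0.3916, -0.7177]], 't': [0.1667, -0.2782, 1.689]}
{'fx': 317.7944, 'fy': 317.7944, 'cx': 317.6902, 'cy': 197.8825, 'R': [[0.3769, -0.9262, -0.0031], [-0.8874, -0.3621, 0.2852], [-0.2653, -0.1048, -0.9585]], 't': [-0.5983, -0.0336, 0.3927]}
```

View pics/top0.png

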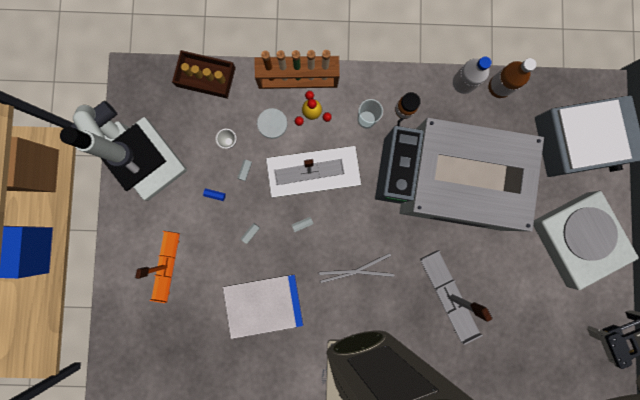

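View pics/scene0.png

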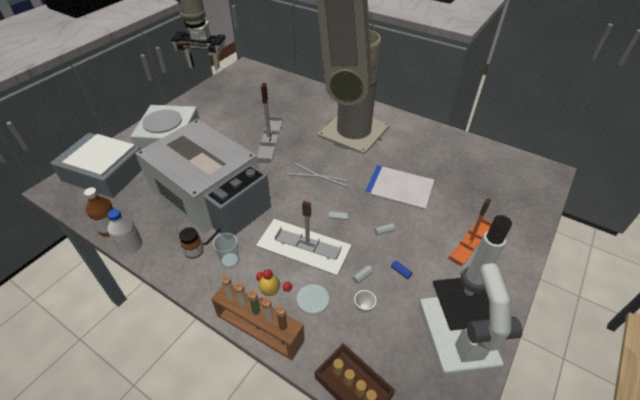

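```bash
cat > h.py <<'E'
from plant import robot, viewer, order
import cv2,numpy as np
from scipy.spatial.transform import Rotation as Rot
def ray(c,u,v,z):
    d=c["R"].T@np.array([(u-c["cx"])/c["fx"],(v-c["cy"])/c["fy"],1.0]); o=-c["R"].T@c["t"]
    return (o+d*(z-o[2])/d[2])[:2]
def proj(c,X):
    p=c["R"]@np.asarray(X)+c["t"]; return np.array([c["fx"]*p[0]/p[2]+c["cx"],c["fy"]*p[1]/p[2]+c["cy"]])
def rect(mask,c,z,lo=40):
    out=[]
    for k in cv2.findContours(mask.astype(np.uint8),cv2.RETR_EXTERNAL,cv2.CHAIN_APPROX_NONE)[0]:
        if cv2.contourArea(k)<lo: continue
        P=np.array([ray(c,*p[0],z) for p in k])*1000
        (cx,cy),(w,h),a=cv2.minAreaRect(P.astype(np.float32))
        if w<h: w,h,a=h,w,a-90
        out.append((round(cx,1),round(cy,1),round(w,1),round(h,1),round((a+90)%180-90,1),k.reshape(-1,2).mean(0).round().tolist()))
    return out
def pose():
    s=robot.read_state(); R=Rot.from_rotvec(s["orientation"]).as_matrix()
    return s["tool_pos"]*1000,R,s
E
python3 - <<'E'
from h import *
im=cv2.imread("pics/top0.png"); c=viewer.get_calibration("top")
big=cv2.resize(im[90:260,180:560],None,fx=2.1,fy=2.1,interpolation=cv2.INTER_CUBIC); cv2.imwrite("pics/topc.png",big)
hsv=cv2.cvtColor(im,cv2.COLOR_BGR2HSV)
for u,v in((245,170),(251,234),(302,225),(330,170),(270,180),(470,172),(513,180),(230,240),(440,200),(401,160)):print((u,v),im[v,u],hsv[v,u])
p,R,s=pose(); print(p,R.round(3).tolist())
E
```

```text
(245, 170) [161 161 154] [ 90  11 161]
(251, 234) [159 161 155] [ 80  10 161]
(302, 225) [159 159 154] [ 90   8 159]
(330, 170) [142 138 142] [150   7 142]
(270, 180) [210 207 210] [150   4 210]
(470, 172) [145 154 165] [ 14  31 165]
(513, 180) [45 49 54] [13 42 54]
(230, 240) [104 103 112] [177  20 112]
(440, 200) [137 133 137] [150   7 137]
(401, 160) [100  95  92] [109  20 100]
[ 226.27787042 -555.46623774  403.7845967 ] [[0.926, 0.377, -0.0], [0.377, -0.926, 0.002], [0.0, -0.002, -1.0]]
```

View pics/topc.png

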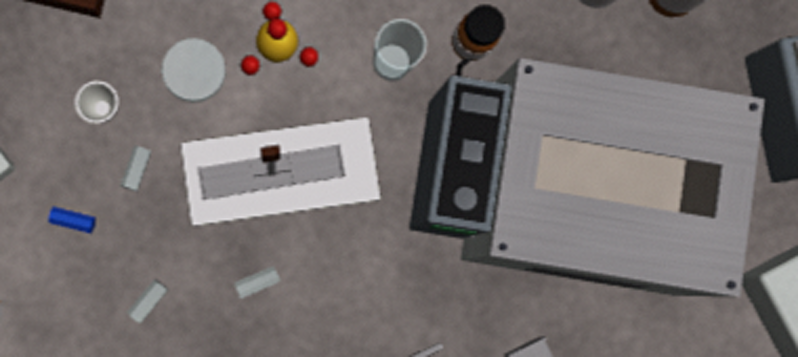

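Run:
```python
from h import *
im=cv2.imread("pics/top0.png"); c=viewer.get_calibration("top")
print("cam",(-c["R"].T@c["t"]).round(3))
b=im.astype(int); m=(b[...,1]-b[...,2]>2)&(b[...,1]>130); m[:150]=0;m[:,330:]=0;m[:,:215]=0;m[250:]=0
print("bars",*rect(m,c,.024,20),sep="\n")
t=(im.min(2)>185); t[:140]=0;t[200:]=0;t[:,:260]=0;t[:,370:]=0
print("tile",rect(t,c,.010,500))
def P(l,z): return np.array([ray(c,u/2.1+180,v/2.1+90,z)*1000 for u,v in l]).round(1)
s=P([(540,136),(720,163),(713,216),(534,190)],.165);print("slot",s.tolist(),s.mean(0))
d=s[0]-s[1]+s[3]-s[2];print("yaw of +y axis",np.degrees(np.arctan2(-d[0],d[1])))
q=P([(528,70),(753,106),(733,285),(502,246)],.165);print("screws",q.tolist(),q.mean(0)); d=q[0]-q[1]+q[3]-q[2];print(np.degrees(np.arctan2(-d[0],d[1])))
print("keys",P([(465,198),(472,151),(479,103)],.156).tolist())
bt=P([(200,168),(342,147),(345,178),(204,199)],.02);print("boat",bt.tolist(),bt.mean(0)); d=bt[0]-bt[1]+bt[3]-bt[2];print(np.degrees(np.arctan2(-d[0],d[1])))
print("handle",P([(270,153)],.192))
```

```text
cam [0.433 0.167 1.166]
bars
(408.0, 341.6, 59.3, 18.6, -38.6, [250.0, 234.0])
(439.8, 191.6, 57.7, 19.9, -65.2, [302.0, 225.0])
(595.0, 365.0, 57.9, 19.6, -17.1, [245.0, 170.0])
tile [(599.1, 164.0, 266.2, 117.5, -80.3, [313.0, 171.0])]
slot [[629.3, -156.7], [602.5, -381.0], [536.2, -371.5], [561.8, -149.6]] [ 582.45 -264.7 ]
yaw of +y axis -6.697916019494171
screws [[712.0, -141.2], [675.5, -423.2], [452.0, -395.4], [491.5, -110.6]] [ 582.75 -267.6 ]
-7.637016019623663
keys [[550.3, -66.5], [609.5, -74.5], [670.5, -82.6]]
boat [[597.2, 276.2], [633.2, 77.1], [589.3, 71.9], [553.6, 269.0]] [593.325 173.55 ]
10.257753360435764
handle [[593.2 176.8]]
```

```bash
cat >> h.py <<'E'
def yawdeg(R): return np.degrees(np.arctan2(R[1,0],R[0,0]))
def plan(wps,grip,step=50,start=None):
    """wps: (x,y,z,yaw_deg[,step]) mm; prints rows for apply_moves"""
    if start is None: p,R,_=pose(); y=yawdeg(R)
    else: p,y=np.array(start[:3],float),start[3]
    p=p.copy(); print("from",p.round(1),round(y,1)); rows=[]
    for w in wps:
        q=np.array(w[:3],float); st=w[4] if len(w)>4 else step
        dy=w[3]-y; n=max(1,int(np.ceil(max(np.linalg.norm(q-p)/st,abs(dy)/10.0)))); d=(q-p)/n
        for i in range(n):
            a=np.radians(y); X=np.array([np.cos(a),np.sin(a),0]);Y=np.array([np.sin(a),-np.cos(a),0])
            r=[round(float(X@d),1),round(float(Y@d),1),round(float(-d[2]),1)]; t=round(-np.radians(dy/n),3)
            rows.append([grip,r,t]); p=p+X*r[0]+Y*r[1]-np.array([0,0,1])*r[2]; y-=np.degrees(t)
    for i in range(0,len(rows),5): print(rows[i:i+5])
E
python3 -c "
from h import *
plan([(400,-450,410,15),(480,-150,410,12),(590,174,410,10.3)],93)"
```

```text
from [ 226.3 -555.5  403.8] 22.2
[[93, [40.1, -6.4, -1.2], np.float64(0.025)], [93, [40.0, -7.4, -1.2], np.float64(0.025)], [93, [39.8, -8.4, -1.2], np.float64(0.025)], [93, [39.5, -9.4, -1.2], np.float64(0.025)], [93, [39.3, -10.4, -1.2], np.float64(0.025)]]
[[93, [22.1, -38.5, -0.0], np.float64(0.007)], [93, [21.9, -38.6, -0.0], np.float64(0.007)], [93, [21.6, -38.8, -0.0], np.float64(0.007)], [93, [21.3, -38.9, -0.0], np.float64(0.007)], [93, [21.0, -39.1, -0.0], np.float64(0.007)]]
[[93, [20.8, -39.2, -0.0], np.float64(0.007)], [93, [20.5, -39.4, -0.0], np.float64(0.007)], [93, [25.1, -41.9, -0.0], np.float64(0.005)], [93, [24.9, -42.0, -0.0], np.float64(0.005)], [93, [24.7, -42.2, -0.0], np.float64(0.005)]]
[[93, [24.5, -42.3, -0.0], np.float64(0.005)], [93, [24.3, -42.4, -0.0], np.float64(0.005)], [93, [24.1, -42.5, -0.0], np.float64(0.005)], [93, [23.9, -42.6, -0.0], np.float64(0.005)]]
```

>>> apply_moves --deltas '[[93, [40, -6, -1], 0.025], [93, [40, -7, -1], 0.025], [93, [40, -8, -1], 0.025], [93, [40, -9, -1], 0.025], [93, [39, -10, -1], 0.025]]'

```text
t: 0.72
tool_pos: [0.4021, -0.4512, 0.4092]
orientation: [-3.114, -0.409, 0.001]
force: [0.2, -0.2, 0.3]
opening: 0.0928
```

>>> apply_moves --deltas '[[93, [22, -39, 0], 0.007], [93, [22, -39, 0], 0.007], [93, [22, -39, 0], 0.007], [93, [21, -39, 0], 0.007], [93, [21, -39, 0], 0.007]]'

```text
t: 1.35
tool_pos: [0.458, -0.2351, 0.4093]
orientation: [-3.121, -0.355, 0.001]
force: [0.4, -0.1, 0.8]
opening: 0.0928
```

>>> apply_moves --deltas '[[93, [21, -39, 0], 0.007], [93, [21, -39, 0], 0.007], [93, [25, -42, 0], 0.005], [93, [25, -42, 0], 0.005], [93, [25, -42, 0], 0.005]]'

```text
t: 1.98
tool_pos: [0.5292, -0.0108, 0.4094]
orientation: [-3.126, -0.31, 0.001]
force: [0.6, -0.6, -0.5]
opening: 0.0928
```

>>> apply_moves --deltas '[[93, [24, -42, 0], 0.005], [93, [24, -42, 0], 0.005], [93, [24, -42, 0], 0.005], [93, [24, -43, 0], 0.005], [93, [0, 0, 0], 0]]'

```text
t: 2.6
tool_pos: [0.5914, 0.1748, 0.4085]
orientation: [-3.128, -0.285, 0.003]
force: [-0.3, -0.9, -0.8]
opening: 0.0929
```

```bash
sed -i 's/t=round(-np.radians(dy\/n),3)/t=round(float(-np.radians(dy\/n)),3)/' h.py
python3 - <<'E'
from h import *
p,R,s=pose(); c=viewer.get_calibration("wrist"); im=viewer.read_camera("wrist"); cv2.imwrite("pics/w1.png",im)
np.savez("w1",**c); print(p,yawdeg(R),s["t"],s["q"].round(2))
E
```

```text
[591.37142951 174.77430478 408.52113235] 10.402303193476696 2.6 [0.2  0.17 1.43 0.   1.54 1.59]
```

View pics/w1.png

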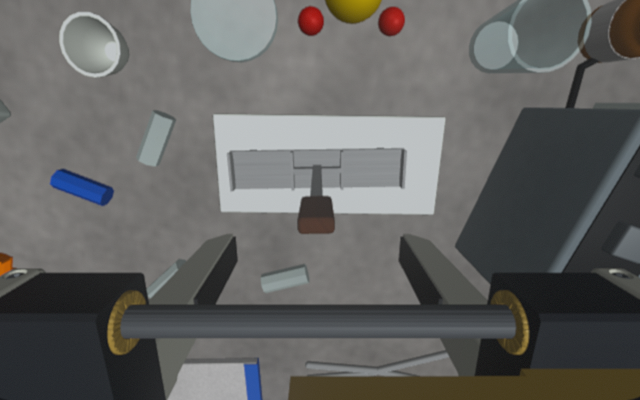

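Run:
```python
from h import *
c=dict(np.load("w1.npz")); im=cv2.imread("pics/w1.png")
g=cv2.cvtColor(im,cv2.COLOR_BGR2GRAY)
print(g[165,222:242],g[165,395:415]); print(g[140:200,260]); 
hsv=cv2.cvtColor(im,cv2.COLOR_BGR2HSV); b=im.astype(int)
m=(b[...,2]-b[...,0]>15); m[:180]=0;m[245:]=0;m[:,:280]=0;m[:,350:]=0
ys,xs=np.where(m);print("handle px",xs.min(),xs.max(),ys.min(),ys.max()); print(g[195:238,316])
for t in ((g>190),):
    t[250:]=0; print("tile",rect(t,c,.010,1000))
# plate mask
k=(g<185); k[:125]=0;k[205:]=0;k[:,:224]=0;k[:,:]&=True
k[:,425:]=0; print("boat@21",rect(k,c,.021,500))
for name,X in (("c",(593.3,173.5)),):
    for z in(10,150,202): print(z,proj(c,[X[0]/1e3,X[1]/1e3,z/1e3]).round(1))
```

```text
[193 193 194 193 192 178 152 138 118  95  89 100 127 135 134 134 135 135
 135 134] [143 142 142 144 137 102  74  78 106 133 149 178 192 194 193 193 194 192
 193 193]
[194 194 194 193 193 193 194 194 195 188 151 128 134 137 137 139 139 139
 138 139 140 138 136 135 134 136 138 138 137 138 138 139 139 138 137 137
 137 138 137 136 138 138 138 137 138 137 138 140 159 181 192 193 193 193
 192 192 192 192 193 192]
handle px 298 334 217 233
[ 74  62  54  52  54  52  54  54  53  55  54  52  52  53  53  52  53  53
  53  52  51  54  57  62  65  66  65  66  68  67  67  66  66  65  65  66
  61  64  81 106 117 119 117]
tile [(599.2, 164.7, 265.5, 115.3, -80.4, [323.0, 165.0]), (683.9, 445.1, 62.6, 61.1, -2.7, [89.0, 44.0])]
boat@21 [(586.4, 176.0, 210.5, 68.2, -78.7, [316.0, 173.0])]
10 [319.9 169.7]
150 [320.7 205.5]
202 [321.2 230.9]
```

Run:
```python
from h import *
c=dict(np.load("w1.npz"))
f=lambda u,v,z:ray(c,u,v,z)*1000
print("handle top",f(316,225.5,.202), "L,R end",f(227.5,168,.033),f(406.2,167,.033), "edges@260",f(260,149.7,.021),f(260,188.3,.021))
a=(f(227.5,168,.033)+f(406.2,167,.033))/2; e=(f(260,149.7,.021)+f(260,188.3,.021))/2
d=f(227.5,168,.033)-f(406.2,167,.033);print("mid ends",a,np.linalg.norm(d)); t=(a-e)@d/(d@d); print("axis pt at centre",e+t*d)
plan([(593,174,372,10.3)],93)
```

```text
handle top [596.31263832 177.4252899 ] L,R end [580.8314069  278.16486601] [618.64305043  78.66603755] edges@260 [606.07808616 246.33033139] [560.22805862 240.3771953 ]
mid ends [599.73722866 178.41545178] 203.05049357927837
axis pt at centre [595.60932189 177.63307656]
from [591.2 173.1 408.7] 10.3
[[93, [1.9, -0.5, 36.7], 0.001]]
```

>>> apply_moves --deltas '[[60, [5.5, -3.5, 15], 0], [60, [0, 0, 25], 0], [60, [0, 0, 10], 0], [60, [0, 0, 0], 0], [20, [0, 0, 0], 0]]' --grip_force 40

```text
t: 3.28
tool_pos: [0.5964, 0.1758, 0.3607]
orientation: [-3.129, -0.278, -0.002]
force: [0.2, -0.1, 1.0]
opening: 0.0536
```

>>> apply_moves --deltas '[[20, [0, 0, 0], 0], [20, [0, 0, 0], 0], [20, [0, 0, 0], 0], [20, [0, 0, -5], 0], [20, [0, 0, -5], 0]]'

```text
t: 3.9
tool_pos: [0.596, 0.1761, 0.3696]
orientation: [3.129, 0.279, -0.001]
force: [-0.3, 0.2, -2.8]
opening: 0.0235
```

>>> apply_moves --deltas '[[20, [0, 0, 0], 0.1], [20, [0, 0, 0], 0.15], [20, [0, 0, 0], 0.15], [20, [0, 0, 0], 0.15], [20, [0, 0, 0], 0.12]]'

```text
t: 4.53
tool_pos: [0.5961, 0.1761, 0.3699]
orientation: [3.045, -0.772, -0.0]
force: [-0.0, 0.0, -2.3]
opening: 0.0238
```

>>> apply_moves --deltas '[[20, [0, 0, 0], 0.07], [20, [0, 0, 0], 0], [20, [0, 0, 4], 0], [20, [0, 0, 4], 0], [20, [0, 0, 1.5], 0]]'

```text
t: 5.15
tool_pos: [0.596, 0.1762, 0.3598]
orientation: [3.018, -0.871, -0.001]
force: [-1.7, 0.8, 1.2]
opening: 0.0242
```

Run:
```python
from h import *
im=viewer.read_camera("wrist"); cv2.imwrite("pics/w2.png",im)
p,R,s=pose();print(p,yawdeg(R),s["force"],s["opening"],s["q"][5])
```

```text
[596.03018473 176.13605776 359.92155398] -32.18894676256719 [-0.89197042 -0.31013352 -2.61574712] 0.02339861117294437 2.337443810227866
```

View pics/w2.png

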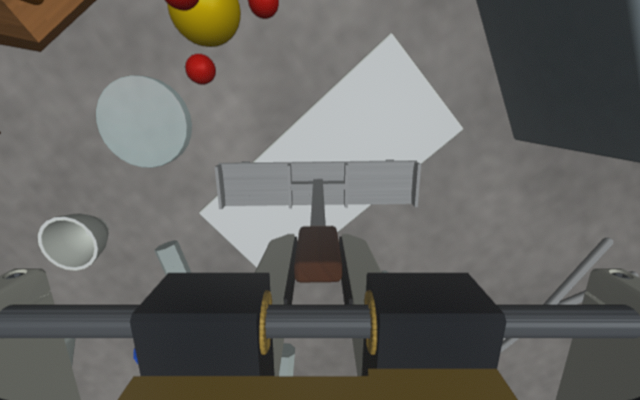

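>>> apply_moves --deltas '[[20, [0, 0, 0.7], 0], [30, [0, 0, 0], 0], [60, [0, 0, 0], 0], [60, [0, 0, 0], 0], [60, [0, 0, -25], 0]]'

```text
t: 5.82
tool_pos: [0.5954, 0.1759, 0.3822]
orientation: [3.016, -0.871, -0.007]
force: [-0.1, -0.5, -0.2]
opening: 0.0554
```

>>> apply_moves --deltas '[[80, [0, 0, -30], 0], [80, [0, 0, 0], 0]]'

```text
t: 6.08
tool_pos: [0.5968, 0.1762, 0.418]
orientation: [-3.016, 0.871, -0.008]
force: [0.4, -1.0, 0.1]
opening: 0.0756
```

Run:
```python
from h import *
plan([(595,300,400,-17.1),(590,365,290,-17.1)],80)
```

```text
from [596.8 176.2 418. ] -32.2
[[80, [-22.5, -34.6, 6.0], -0.088], [80, [-19.4, -36.4, 6.0], -0.088], [80, [-16.1, -38.0, 6.0], -0.088], [80, [-8.0, -20.2, 36.7], 0.0], [80, [-8.0, -20.2, 36.7], 0.0]]
[[80, [-8.0, -20.2, 36.7], 0.0]]
```

>>> apply_moves --deltas '[[80, [-22, -35, 6], -0.088], [80, [-19, -36, 6], -0.088], [80, [-16, -38, 6], -0.088], [80, [-8, -20, 36], 0], [80, [-8, -20, 36], 0]]'

```text
t: 6.7
tool_pos: [0.5913, 0.3433, 0.3227]
orientation: [3.107, -0.466, -0.0]
force: [-0.7, -0.5, -0.0]
opening: 0.0801
```

>>> apply_moves --deltas '[[80, [-8, -20, 36], 0], [80, [0, 0, 0], 0], [80, [0, 0, 0], 0]]'

```text
t: 7.08
tool_pos: [0.5901, 0.3634, 0.2892]
orientation: [3.107, -0.467, 0.001]
force: [-0.4, 0.4, 0.6]
opening: 0.0799
```

```bash
cat >> h.py <<'E'
def bar(near,z=.018,save=None):
    p,R,s=pose(); c=viewer.get_calibration("wrist"); im=viewer.read_camera("wrist")
    if save: cv2.imwrite(save,im)
    b=im.astype(int); m=(b[...,1]-b[...,2]>2)&(b[...,1]>120)&(b.max(2)-b.min(2)<25)
    m=cv2.morphologyEx(m.astype(np.uint8),cv2.MORPH_OPEN,np.ones((3,3)))
    L=[r for r in rect(m,c,z,150) if 40<r[2]<80 and 10<r[3]<40]
    L.sort(key=lambda r:np.hypot(r[0]-near[0],r[1]-near[1]))
    print("t",s["t"],p.round(1),round(yawdeg(R),1)); print(*L[:3],sep="\n"); return L
E
python3 - <<'E'
from h import *
L=bar((595,365),save="pics/w3.png")
for z in(.012,.024): bar((595,365),z)
E
```

```text
t 7.075 [590.1 363.4 289.2] -17.1
(593.6, 366.6, 62.3, 18.0, -16.8, [313.0, 199.0])
t 7.125 [590.6 363.3 290.4] -17.1
(591.6, 367.6, 64.1, 18.0, -16.8, [314.0, 199.0])
t 7.175 [590.8 363.2 291. ] -17.1
(595.3, 366.4, 61.3, 16.9, -16.8, [314.0, 199.0])
```

View pics/w3.png

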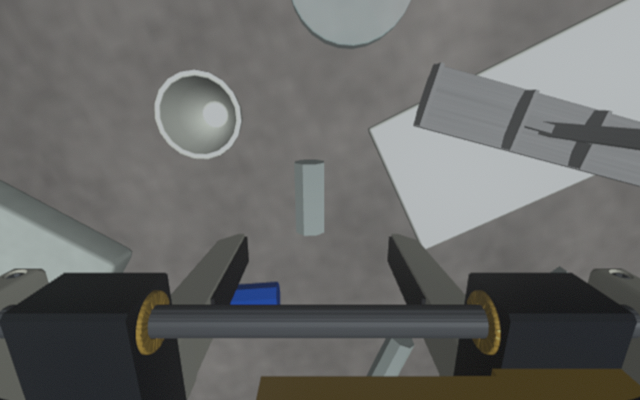

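>>> apply_moves --deltas '[[60, [2.5, -4, 30], 0], [60, [0, 0, 40], 0], [60, [0, 0, 29], 0], [60, [0, 0, 0], 0], [15, [0, 0, 0], 0]]' --grip_force 20

```text
t: 7.85
tool_pos: [0.5942, 0.3667, 0.1914]
orientation: [-3.105, 0.467, -0.003]
force: [-0.5, 0.5, 0.4]
opening: 0.0539
```

>>> apply_moves --deltas '[[15, [0, 0, 0], 0], [15, [0, 0, 0], 0], [15, [0, 0, 0], 0], [15, [0, 0, -20], 0], [15, [0, 0, -50], 0]]'

```text
t: 8.48
tool_pos: [0.5921, 0.3662, 0.2576]
orientation: [3.103, -0.466, -0.008]
force: [-0.3, 0.2, -0.1]
opening: 0.0235
```

>>> apply_moves --deltas '[[15, [0, 0, -50], 0], [15, [0, 0, -50], 0], [15, [0, 0, -40], 0], [15, [0, 0, 0], 0]]'

```text
t: 8.98
tool_pos: [0.5941, 0.3673, 0.4068]
orientation: [-3.101, 0.466, -0.013]
force: [0.3, 0.0, -0.0]
opening: 0.0237
```

Run:
```python
from h import *
plan([(630.1,230.2,405,57.8),(630.1,230.2,230,57.8,40),(630.1,230.2,211,57.8,10)],15)
```

```text
from [594.1 367.3 406.8] -17.1
[[15, [9.3, 15.1, 0.2], -0.163], [15, [6.8, 16.4, 0.2], -0.163], [15, [4.0, 17.3, 0.2], -0.163], [15, [1.2, 17.7, 0.2], -0.163], [15, [-1.7, 17.6, 0.2], -0.163]]
[[15, [-4.6, 17.1, 0.2], -0.163], [15, [-7.3, 16.2, 0.2], -0.163], [15, [-9.8, 14.8, 0.2], -0.163], [15, [0.0, -0.0, 35.0], -0.001], [15, [0.0, -0.0, 35.0], -0.001]]
[[15, [0.0, -0.0, 35.0], -0.001], [15, [0.0, -0.0, 35.0], -0.001], [15, [0.0, -0.0, 35.0], -0.001], [15, [0.1, -0.1, 9.6], 0.001], [15, [0.1, -0.1, 9.6], 0.001]]
```

>>> apply_moves --deltas '[[15, [9.3, 15, 0], -0.163], [15, [6.8, 16.4, 0], -0.163], [15, [4, 17.3, 0], -0.163], [15, [1.2, 17.7, 0], -0.163], [15, [-1.7, 17.6, 0], -0.163]]'

```text
t: 9.6
tool_pos: [0.6157, 0.2805, 0.3983]
orientation: [3.035, 0.811, -0.003]
force: [0.7, -0.2, -0.6]
opening: 0.0238
```

>>> apply_moves --deltas '[[15, [-4.6, 17, 0], -0.163], [15, [-7.3, 16.2, 0], -0.163], [15, [-9.8, 14.8, 0], -0.163], [15, [0, 0, 35], 0], [15, [0, 0, 35], 0]]'

```text
t: 10.22
tool_pos: [0.6292, 0.2293, 0.3283]
orientation: [-2.753, -1.513, 0.001]
force: [1.3, -0.6, -1.1]
opening: 0.0238
```

>>> apply_moves --deltas '[[15, [0, 0, 35], 0], [15, [0, 0, 35], 0], [15, [0, 0, 17], 0], [15, [0, 0, 0], 0], [15, [0, 0, 0], 0]]'

```text
t: 10.85
tool_pos: [0.63, 0.23, 0.2443]
orientation: [2.752, 1.514, 0.004]
force: [0.3, 0.5, -1.1]
opening: 0.0236
```

Run:
```python
from h import *
im=viewer.read_camera("wrist"); cv2.imwrite("pics/w4.png",im)
plan([(630.1,230.2,211,57.8,10)],15)
```

```text
from [630.2 230.  244.7] 57.6
[[15, [0.0, -0.0, 8.4], -0.001], [15, [0.0, -0.0, 8.4], -0.001], [15, [0.0, -0.0, 8.4], -0.001], [15, [0.0, -0.0, 8.4], -0.001]]
```

View pics/w4.png

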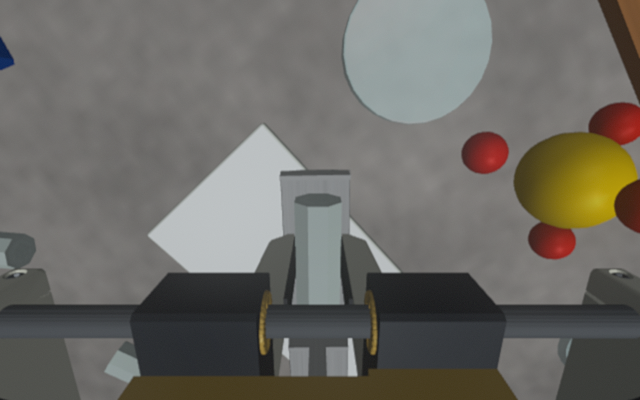

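Run:
```python
from h import *
c=viewer.get_calibration("wrist"); p,R,s=pose(); X=R[:,0]
q=lambda d,z:proj(c,np.array([p[0]+X[0]*d,p[1]+X[1]*d,z])/1000).round(1)
zb=p[2]-191.5
for d in(26,30,34): print(d,"top edge",q(d,zb+24),"bottom",q(d,zb))
for d in(32,34,36,38): print(d,"wall top z33",q(d,33))
g=cv2.cvtColor(cv2.imread("pics/w4.png"),cv2.COLOR_BGR2GRAY); print(g[165:215,318])
print(g[185,272:360])
```

```text
26 top edge [317.7 217.6] bottom [317.7 203.1]
30 top edge [317.7 209.9] bottom [317.7 196.4]
34 top edge [317.7 202.2] bottom [317.7 189.5]
32 wall top z33 [317.7 184.3]
34 wall top z33 [317.7 181.1]
36 wall top z33 [317.7 178. ]
38 wall top z33 [317.7 174.8]
[125 126 126 123 107  85  79  78  76  87 120 138 141 140 137 137 135 135
 136 135 135 134 135 135 134 135 137 134 111  89  85  87  85  86  86  85
  87  86  86  85  89 109 137 150 151 151 150 150 150 150]
[192 190 191 191 191 191 193 186 153 136 137 138 138 139 140 138 137 137
 137 137 136 137 138 137 137 134 134 135 136 136 136 135 136 135 134 136
 138 137 138 137 137 137 134 136 136 134 135 137 137 137 134 133 131 131
 131 134 135 137 137 138 138 137 136 137 135 136 137 137 134 135 136 135
 134 134 137 137 133 122 125 128 129 128 129 128 128 128 128 127]
```

>>> apply_moves --deltas '[[15, [-1.5, -1.5, 10], 0], [15, [0, 0, 10], 0], [15, [0, 0, 8], 0], [15, [0, 0, 5], 0], [15, [0, 0, 1], 0]]'

```text
t: 11.52
tool_pos: [0.6273, 0.2293, 0.2081]
orientation: [-2.753, -1.514, 0.001]
force: [-0.1, 0.1, -0.3]
opening: 0.0243
```

>>> apply_moves --deltas '[[15, [0, 0, 0.7], 0], [15, [0, 0, 0], 0]]'

```text
t: 11.78
tool_pos: [0.6274, 0.2294, 0.2081]
orientation: [2.753, 1.514, 0.001]
force: [0.3, -0.7, -2.2]
opening: 0.0238
```

>>> apply_moves --deltas '[[38, [0, 0, 0], 0], [38, [0, 0, 0], 0], [38, [0, 0, -8], 0], [38, [0, 0, -25], 0], [60, [0, 0, -50], 0]]'

```text
t: 12.4
tool_pos: [0.6263, 0.229, 0.2893]
orientation: [-2.752, -1.513, 0.008]
force: [0.6, -0.4, 0.8]
opening: 0.0438
```

>>> apply_moves --deltas '[[60, [0, 0, -50], 0], [60, [0, 0, -50], 0], [60, [0, 0, -15], 0], [60, [0, 0, 0], 0]]'

```text
t: 12.9
tool_pos: [0.6275, 0.2294, 0.4074]
orientation: [2.752, 1.514, 0.004]
force: [-0.5, 0.7, -0.1]
opening: 0.0598
```

Run:
```python
from h import *
im=viewer.read_camera("top"); cv2.imwrite("pics/top1.png",im); c=viewer.get_calibration("top")
b=im.astype(int); m=(b[...,1]-b[...,2]>2)&(b[...,1]>130); m[:140]=0;m[:,360:]=0;m[:,:180]=0;m[260:]=0
print("bars",*rect(m,c,.024,15),sep="\n")
plan([(500,300,400,100),(411,340,300,141.4)],60)
```

```text
bars
(405.3, 343.9, 51.5, 17.9, -37.8, [249.0, 235.0])
(595.6, 550.5, 26.6, 8.8, 3.1, [181.0, 168.0])
(627.0, 220.8, 35.3, 17.3, 57.9, [295.0, 160.0])
from [627.2 229.3 405.1] 57.6
[[60, [-1.7, -29.1, 1.0], -0.148], [60, [2.6, -29.0, 1.0], -0.148], [60, [6.9, -28.3, 1.0], -0.148], [60, [11.0, -27.0, 1.0], -0.148], [60, [14.8, -25.0, 1.0], -0.148]]
[[60, [11.0, -16.1, 20.0], -0.144], [60, [13.2, -14.4, 20.0], -0.144], [60, [15.1, -12.3, 20.0], -0.144], [60, [16.7, -10.1, 20.0], -0.144], [60, [18.0, -7.5, 20.0], -0.144]]
```

>>> apply_moves --deltas '[[60, [-2, -29, 1], -0.148], [60, [2.6, -29, 1], -0.148], [60, [7, -28, 1], -0.148], [60, [11, -27, 1], -0.148], [60, [15, -25, 1], -0.148]]'

```text
t: 13.58
tool_pos: [0.4989, 0.3001, 0.3975]
orientation: [-2.012, -2.41, 0.007]
force: [-0.1, -0.1, 0.5]
opening: 0.0599
```

>>> apply_moves --deltas '[[60, [11, -16, 20], -0.144], [60, [13, -14.4, 20], -0.144], [60, [15, -12.3, 20], -0.144], [60, [16.7, -10, 20], -0.144], [60, [18, -7.5, 20], -0.144]]'

```text
t: 14.2
tool_pos: [0.41, 0.3393, 0.2972]
orientation: [-1.033, -2.964, 0.006]
force: [0.4, 0.3, -0.6]
opening: 0.0601
```

>>> apply_moves --deltas '[[60, [0, 0, 0], 0], [60, [0, 0, 0], 0]]'

```text
t: 14.45
tool_pos: [0.4119, 0.3395, 0.3003]
orientation: [-1.046, -2.962, 0.002]
force: [0.4, 0.5, 0.6]
opening: 0.0601
```

Run:
```python
from h import *
L=bar((408,341),.024,save="pics/w5.png"); r=L[0]
g=cv2.cvtColor(cv2.imread("pics/w5.png"),cv2.COLOR_BGR2GRAY); u=int(r[5][0]); v=int(r[5][1]); print(u,v,g[v-50:v+50,u].tolist())
c=viewer.get_calibration("wrist"); p,R,s=pose(); X=R[:,0]
for d in(-30,0,30): print(d,proj(c,np.array([p[0]+X[0]*d,p[1]+X[1]*d,24])/1000).round(1))
plan([(r[0],r[1],192,r[4]+180)],60,30)
```

```text
t 14.45 [411.9 339.5 300.3] 141.1
(409.7, 344.6, 60.7, 23.7, -38.0, [321.0, 194.0])
321 194 [129, 127, 128, 127, 129, 128, 128, 127, 127, 127, 127, 126, 119, 97, 81, 77, 84, 116, 152, 168, 168, 167, 167, 167, 166, 167, 167, 167, 166, 166, 166, 167, 167, 166, 166, 167, 166, 166, 166, 167, 166, 166, 166, 166, 167, 165, 166, 166, 166, 165, 166, 165, 164, 165, 165, 165, 165, 165, 165, 165, 165, 163, 164, 165, 164, 164, 165, 163, 164, 163, 163, 163, 163, 163, 162, 163, 163, 163, 163, 162, 163, 162, 162, 162, 163, 160, 146, 129, 128, 127, 129, 128, 129, 130, 130, 128, 129, 130, 131, 130]
-30 [317.3 234.5]
0 [317.3 201.7]
30 [317.3 166.8]
from [412.3 339.6 301.1] 141.1
[[60, [1.3, 0.6, 27.3], -0.004], [60, [1.3, 0.6, 27.3], -0.004], [60, [1.3, 0.6, 27.3], -0.004], [60, [1.3, 0.6, 27.3], -0.004]]
```

>>> apply_moves --deltas '[[60, [5, 2.4, 27], -0.016], [60, [0, 0, 40], 0], [60, [0, 0, 30], 0], [60, [0, 0, 12], 0], [60, [0, 0, 0], 0]]'

```text
t: 15.12
tool_pos: [0.4097, 0.3446, 0.1919]
orientation: [-1.02, -2.971, 0.001]
force: [0.1, 0.0, -0.2]
opening: 0.0599
```

>>> apply_moves --deltas '[[15, [0, 0, 0], 0], [15, [0, 0, 0], 0], [15, [0, 0, 0], 0], [15, [0, 0, 0], 0], [15, [0, 0, -20], 0]]'

```text
t: 15.75
tool_pos: [0.4083, 0.3442, 0.2103]
orientation: [-1.017, -2.97, 0.005]
force: [-0.3, 0.2, -0.9]
opening: 0.0238
```

>>> apply_moves --deltas '[[15, [0, 0, -50], 0], [15, [0, 0, -50], 0], [15, [0, 0, -50], 0], [15, [0, 0, -45], 0], [15, [0, 0, 0], 0]]'

```text
t: 16.38
tool_pos: [0.41, 0.3454, 0.4119]
orientation: [1.016, 2.968, 0.011]
force: [0.7, 0.5, -0.9]
opening: 0.0239
```

Run:
```python
from h import *
print(pose()[2]["opening"])
plan([(480,240,405,180),(561.2,120.7,405,237.8),(561.2,120.7,245,237.8,40)],15)
```

```text
0.023942862548009324
from [410.  345.4 411.9] 142.2
[[15, [-30.0, -10.1, 1.7], -0.165], [15, [-27.9, -14.9, 1.7], -0.165], [15, [-25.1, -19.3, 1.7], -0.165], [15, [-21.6, -23.1, 1.7], -0.165], [15, [-13.5, -19.9, 0.0], -0.168]]
[[15, [-10.0, -21.9, 0.0], -0.168], [15, [-6.2, -23.2, 0.0], -0.168], [15, [-2.2, -23.9, 0.0], -0.168], [15, [1.8, -24.0, 0.0], -0.168], [15, [5.8, -23.3, 0.0], -0.168]]
[[15, [-0.0, -0.0, 32.0], -0.0], [15, [-0.0, -0.0, 32.0], -0.0], [15, [-0.0, -0.0, 32.0], -0.0], [15, [-0.0, -0.0, 32.0], -0.0], [15, [-0.0, -0.0, 32.0], -0.0]]
```

>>> apply_moves --deltas '[[15, [-30, -10, 2], -0.165], [15, [-28, -15, 2], -0.165], [15, [-25, -19, 2], -0.165], [15, [-22, -23, 2], -0.165], [15, [-13.5, -20, 0], -0.168]]'

```text
t: 17.0
tool_pos: [0.4935, 0.2184, 0.3968]
orientation: [0.271, -3.127, 0.001]
force: [0.8, -0.4, -1.1]
opening: 0.0239
```

>>> apply_moves --deltas '[[15, [-10, -22, 0], -0.168], [15, [-6, -23, 0], -0.168], [15, [-2, -24, 0], -0.168], [15, [2, -24, 0], -0.168], [15, [6, -23, 0], -0.168]]'

```text
t: 17.62
tool_pos: [0.5599, 0.1193, 0.397]
orientation: [1.524, -2.744, -0.002]
force: [0.1, 0.2, -1.5]
opening: 0.024
```

>>> apply_moves --deltas '[[15, [0, 0, 0], 0], [15, [0, 0, 40], 0], [15, [0, 0, 40], 0], [15, [0, 0, 40], 0], [15, [0, 0, 30], 0]]'

```text
t: 18.25
tool_pos: [0.5584, 0.1207, 0.2458]
orientation: [1.512, -2.75, -0.003]
force: [0.6, 0.4, -1.2]
opening: 0.0238
```

>>> apply_moves --deltas '[[15, [0, 0, 5], 0], [15, [0, 0, 0], 0], [15, [0, 0, 0], 0]]'

```text
t: 18.62
tool_pos: [0.5607, 0.1203, 0.2457]
orientation: [-1.515, 2.749, -0.002]
force: [-0.0, -0.5, -1.4]
opening: 0.0238
```

Run:
```python
from h import *
c=viewer.get_calibration("wrist"); p,R,s=pose(); X=R[:,0]
im=viewer.read_camera("wrist"); cv2.imwrite("pics/w6.png",im)
print(p,yawdeg(R),s["q"][5])
q=lambda d,z:proj(c,np.array([p[0]+X[0]*d,p[1]+X[1]*d,z])/1000).round(1)
zb=p[2]-192
for d in(26,30,34): print(d,"top edge",q(d,zb+24),"bottom",q(d,zb))
for d in(32,34,36,38): print(d,"wall top z33",q(d,33),"z21",q(d,21))
g=cv2.cvtColor(im,cv2.COLOR_BGR2GRAY); print(g[155:215,318])
print(g[183,260:370])
```

```text
[560.65967581 120.30365131 245.69573671] -122.26471169320831 -2.456559718291582
26 top edge [317.7 215. ] bottom [317.7 200.6]
30 top edge [317.7 207.3] bottom [317.7 193.9]
34 top edge [317.7 199.5] bottom [317.7 187. ]
32 wall top z33 [317.7 181.6] z21 [317.8 177.3]
34 wall top z33 [317.7 178.5] z21 [317.8 174.3]
36 wall top z33 [317.7 175.4] z21 [317.8 171.3]
38 wall top z33 [317.7 172.2] z21 [317.8 168.4]
[107 106 106 106 106 106 106 108 107 107 107 108 109 110 110 111 111 104
  95  91  93  91  94 114 129 135 134 133 131 132 132 131 131 131 131 132
 132 132 131 131 131 129 117 106 104 105 105 103 103 103 102 102 103 103
 103 114 135 149 149 150]
[186 185 184 186 185 186 185 185 186 185 185 186 185 185 185 185 184 184
 185 184 184 168 142 133 133 135 135 136 135 135 134 134 133 135 135 136
 135 134 134 135 135 135 135 136 134 135 133 134 134 133 132 134 134 134
 134 134 133 132 131 133 132 133 134 134 134 134 136 135 135 133 133 132
 133 133 134 132 130 132 133 133 133 134 132 131 131 132 133 134 133 133
 122 111 108 109 109 110 110 111 111 111 112 112 113 112 113 114 113 114
 113 113]
```

View pics/w6.png

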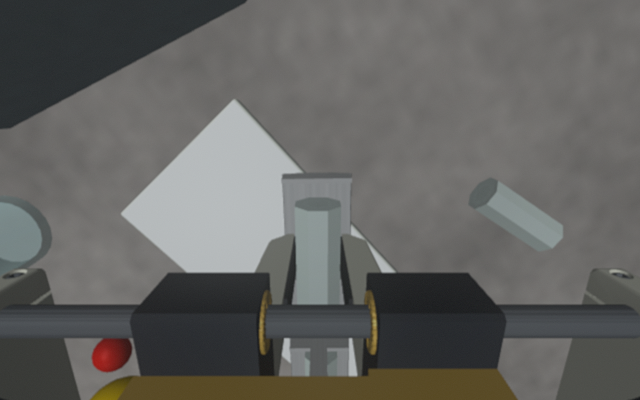

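>>> apply_moves --deltas '[[15, [-1, -0.5, 12], 0], [15, [0, 0, 12], 0], [15, [0, 0, 8], 0], [15, [0, 0, 3.5], 0], [15, [0, 0, 0], 0]]'

```text
t: 19.3
tool_pos: [0.5608, 0.1207, 0.2093]
orientation: [1.517, -2.75, -0.001]
force: [-7.5, -2.0, 14.1]
opening: 0.0241
```

>>> apply_moves --deltas '[[15, [0, 0, 0.5], 0], [38, [0, 0, 0], 0], [38, [0, 0, 0], 0], [38, [0, 0, -8], 0], [38, [0, 0, -25], 0]]'

```text
t: 19.92
tool_pos: [0.56, 0.1205, 0.2397]
orientation: [1.516, -2.748, -0.002]
force: [0.1, -0.6, -0.4]
opening: 0.038
```

>>> apply_moves --deltas '[[60, [0, 0, -50], 0], [60, [0, 0, -50], 0], [60, [0, 0, -50], 0], [60, [0, 0, -15], 0], [60, [0, 0, 0], 0]]'

```text
t: 20.55
tool_pos: [0.5611, 0.1207, 0.407]
orientation: [-1.516, 2.749, -0.001]
force: [0.8, -0.4, -0.4]
opening: 0.0601
```

Run:
```python
from h import *
plan([(596.2,176.5,405,150),(596.2,176.5,405,147.8)],60)
```

```text
from [561.1 120.7 407. ] -122.2
[[60, [-2.4, 0.0, 0.1], -0.17], [60, [-2.3, -0.4, 0.1], -0.17], [60, [-2.2, -0.8, 0.1], -0.17], [60, [-2.1, -1.1, 0.1], -0.17], [60, [-1.8, -1.5, 0.1], -0.17]]
[[60, [-1.6, -1.8, 0.1], -0.17], [60, [-1.2, -2.0, 0.1], -0.17], [60, [-0.9, -2.2, 0.1], -0.17], [60, [-0.5, -2.3, 0.1], -0.17], [60, [-0.1, -2.4, 0.1], -0.17]]
[[60, [0.3, -2.3, 0.1], -0.17], [60, [0.7, -2.3, 0.1], -0.17], [60, [1.1, -2.1, 0.1], -0.17], [60, [1.4, -1.9, 0.1], -0.17], [60, [1.7, -1.6, 0.1], -0.17]]
[[60, [2.0, -1.3, 0.1], -0.17], [60, [2.1, -1.0, 0.1], -0.17], [60, [2.3, -0.6, 0.1], -0.17], [60, [2.3, -0.2, 0.1], -0.17], [60, [2.3, 0.2, 0.1], -0.17]]
[[60, [2.3, 0.6, 0.1], -0.17], [60, [2.1, 1.0, 0.1], -0.17], [60, [1.9, 1.3, 0.1], -0.17], [60, [1.7, 1.6, 0.1], -0.17], [60, [1.4, 1.9, 0.1], -0.17]]
[[60, [1.1, 2.1, 0.1], -0.17], [60, [0.7, 2.3, 0.1], -0.17], [60, [0.3, 2.3, 0.1], -0.17], [60, [0.0, -0.0, -0.8], 0.047]]
```

>>> apply_moves --deltas '[[60, [0, 0, 0], 0.174], [60, [0, 0, 0], 0.174], [60, [0, 0, 0], 0.174], [60, [0, 0, 0], 0.174], [60, [0, 0, 0], 0.174]]'

```text
t: 21.18
tool_pos: [0.5603, 0.1205, 0.4027]
orientation: [0.208, -3.13, 0.0]
force: [-0.7, 0.4, -0.8]
opening: 0.06
```

>>> apply_moves --deltas '[[60, [0, 0, 0], 0.174], [60, [0, 0, 0], 0.174], [60, [0, 0, 0], 0.174], [60, [0, 0, 0], 0.174], [60, [0, 33, 0], 0]]'

```text
t: 21.8
tool_pos: [0.5778, 0.1476, 0.4029]
orientation: [-0.871, -3.014, 0.004]
force: [1.1, 0.5, -0.2]
opening: 0.0599
```

>>> apply_moves --deltas '[[60, [0, 33, 0], 0], [60, [0, 0, 0], 0], [60, [0, 0, 0], 0]]'

```text
t: 22.18
tool_pos: [0.5953, 0.1763, 0.4036]
orientation: [-0.864, -3.017, 0.003]
force: [-0.6, -0.1, -0.3]
opening: 0.0602
```

Run:
```python
from h import *
c=viewer.get_calibration("wrist"); p,R,s=pose(); 
im=viewer.read_camera("wrist"); cv2.imwrite("pics/w7.png",im[80:260,180:460].repeat(2,0).repeat(2,1))
print(p,yawdeg(R),s["q"][5])
b=im.astype(int);m=(b[...,2]-b[...,0]>15)&(b.max(2)<110); m[:200]=0;m[245:]=0;m[:,:280]=0;m[:,350:]=0
ys,xs=np.where(m);u,v=(xs.min()+xs.max())/2,(ys.min()+ys.max())/2;print(xs.min(),xs.max(),ys.min(),ys.max(),ray(c,u,v,.202)*1000)
print("tile",rect(im.min(2)>185,c,.01,500))
```

```text
[595.31866091 176.25305738 403.61049082] 148.05843895816392 -0.8078937334469751
302 337 230 244 [594.91462621 177.46479406]
tile [(610.8, 93.1, 120.7, 116.5, -80.0, [264.0, 224.0]), (698.5, 442.9, 62.7, 62.0, 58.0, [562.0, 128.0]), (589.1, 221.8, 150.6, 116.7, -80.3, [351.0, 129.0])]
```

View pics/w7.png

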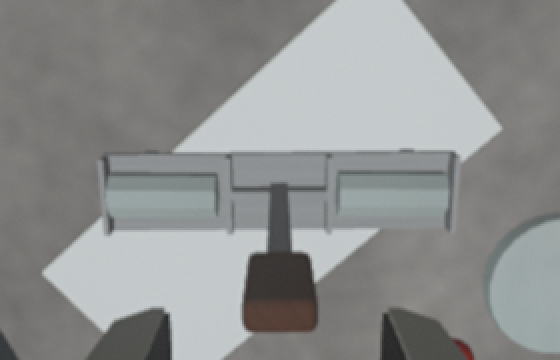

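>>> apply_moves --deltas '[[60, [1, 0, 25], 0], [60, [0, 0, 18], 0], [60, [0, 0, 0], 0], [15, [0, 0, 0], 0], [15, [0, 0, 0], 0]]' --grip_force 60

```text
t: 22.85
tool_pos: [0.5953, 0.1771, 0.3641]
orientation: [0.865, 3.019, 0.001]
force: [1.2, -0.7, 0.1]
opening: 0.0447
```

>>> apply_moves --deltas '[[15, [0, 0, 0], 0], [15, [0, 0, 0], 0], [15, [0, 0, -5], 0], [15, [0, 0, -15], 0], [15, [0, 0, -30], 0]]'

```text
t: 23.48
tool_pos: [0.5945, 0.1771, 0.4121]
orientation: [-0.864, -3.017, 0.003]
force: [0.0, -0.5, -3.5]
opening: 0.0233
```

>>> apply_moves --deltas '[[15, [0, 0, -35], 0], [15, [0, 0, -35], 0], [15, [0, 0, -35], 0], [15, [0, 0, -25], 0], [15, [0, 0, -10], 0]]'

```text
t: 24.1
tool_pos: [0.5948, 0.1771, 0.5558]
orientation: [0.864, 3.017, 0.003]
force: [0.4, -0.2, -3.8]
opening: 0.0235
```

Run:
```python
from h import *
s=pose()[2]; print(s["opening"],s["force"],s["wrist_torque"])
plan([(645,-258,551,172.8,35)],15)
```

```text
0.02352898054320922 [ 0.44207905 -0.17458431 -3.76423475] [-0.01033382 -0.10159064  0.01929873]
from [594.8 177.1 555.8] 148.0
[[15, [-21.0, -26.4, 0.4], -0.033], [15, [-20.1, -27.0, 0.4], -0.033], [15, [-19.2, -27.7, 0.4], -0.033], [15, [-18.3, -28.3, 0.4], -0.033], [15, [-17.3, -28.9, 0.4], -0.033]]
[[15, [-16.4, -29.4, 0.4], -0.033], [15, [-15.4, -30.0, 0.4], -0.033], [15, [-14.4, -30.5, 0.4], -0.033], [15, [-13.4, -30.9, 0.4], -0.033], [15, [-12.4, -31.3, 0.4], -0.033]]
[[15, [-11.3, -31.7, 0.4], -0.033], [15, [-10.3, -32.1, 0.4], -0.033], [15, [-9.2, -32.4, 0.4], -0.033]]
```

>>> apply_moves --deltas '[[15, [-10, -13, 0], -0.033], [15, [-20, -27, 0], -0.033], [15, [-20, -28, 0], -0.033], [15, [-19, -28, 0], -0.033], [15, [-18, -29, 0], -0.033]]'

```text
t: 24.72
tool_pos: [0.6138, 0.0249, 0.552]
orientation: [-0.611, -3.08, 0.0]
force: [-0.4, 0.5, -4.2]
opening: 0.0234
```

>>> apply_moves --deltas '[[15, [-17, -29, 0], -0.033], [15, [-16, -30, 0], -0.033], [15, [-15, -30, 0], -0.033], [15, [-14, -31, 0], -0.033], [15, [-13, -31, 0], -0.033]]'

```text
t: 25.35
tool_pos: [0.6364, -0.1424, 0.5519]
orientation: [-0.355, -3.12, -0.001]
force: [-0.1, -0.3, -3.6]
opening: 0.0232
```

>>> apply_moves --deltas '[[15, [-12, -32, 0], -0.033], [15, [-11, -32, 0], -0.033], [15, [-10, -32, 0], -0.033], [15, [-9, -16, 0], 0], [15, [0, 0, 0], 0]]'

```text
t: 25.98
tool_pos: [0.6571, -0.2604, 0.551]
orientation: [-0.205, -3.132, -0.001]
force: [-0.1, 0.9, -4.1]
opening: 0.0237
```

>>> apply_moves --deltas '[[15, [0, 0, 0], 0], [15, [0, 0, 0], 0]]'

```text
t: 26.22
tool_pos: [0.657, -0.2579, 0.553]
orientation: [0.201, 3.135, 0.0]
force: [0.4, -0.5, -3.5]
opening: 0.0234
```

Run:
```python
from h import *
c=viewer.get_calibration("wrist"); p,R,s=pose(); np.savez("w8",**c)
im=viewer.read_camera("wrist"); cv2.imwrite("pics/w8.png",im)
print(p,yawdeg(R),s["q"][5],s["force"])
```

```text
[ 657.04303626 -257.91874254  553.03630186] 172.6809166110615 -1.889714997044296 [ 0.4222263  -0.51324146 -3.54492416]
```

View pics/w8.png

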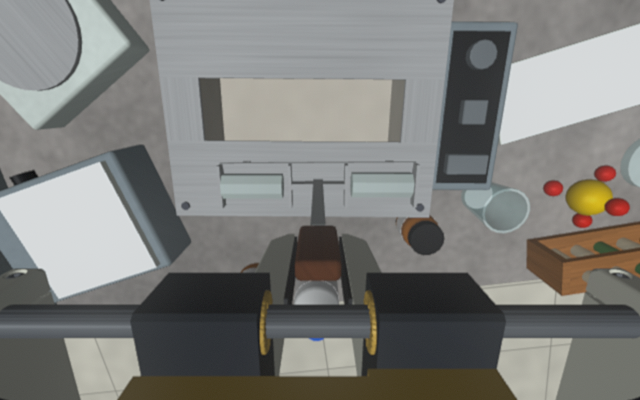

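Run:
```python
from h import *
c=dict(np.load("w8.npz")); im=cv2.imread("pics/w8.png"); g=cv2.GaussianBlur(cv2.cvtColor(im,cv2.COLOR_BGR2GRAY),(3,3),0).astype(int)
f=lambda u,v,z=.165:ray(c,u,v,z)*1000
# edges: columns at several cols for top/bottom; rows for left/right
T=[];B=[];L=[];Rr=[]
for u in range(240,380,10):
    d=np.diff(g[:,u]); r=range(65,90); T.append((u,max(r,key=lambda i:abs(d[i]))+.5)); r=range(132,152); B.append((u,max(r,key=lambda i:abs(d[i]))+.5))
for v in range(90,132,6):
    d=np.diff(g[v]); r=range(188,212); L.append((min(r,key=lambda i:d[i])+.5,v)); r=range(395,415); Rr.append((max(r,key=lambda i:d[i])+.5,v))
print(T[::4],B[::4],L,Rr)
P=[np.array([f(*q) for q in S]) for S in(T,B,L,Rr)]
a=np.radians(-7.2); ang=[]
for S in P[:2]:
    k=np.polyfit(S[:,1],S[:,0],1)[0]; ang.append(-np.degrees(np.arctan(k)))
for S in P[2:]:
    k=np.polyfit(S[:,0],S[:,1],1)[0]; ang.append(np.degrees(np.arctan(k)))
print("yaw",ang)
a=np.radians(np.mean(ang[:2])); X=np.array([np.cos(a),np.sin(a)]);Y=np.array([-X[1],X[0]])
xs=[np.median(S@X) for S in P[:2]]; ys=[np.median(S@Y) for S in P[2:]]
print("w,l",np.diff(xs),np.diff(ys)); print("centre",X*np.mean(xs)+Y*np.mean(ys))
print("keys",[f(*q,.156).round(1).tolist() for q in((482,54),(475,112),(467,165))])
```

```text
[(240, 78.5), (280, 78.5), (320, 79.5), (360, 79.5)] [(240, 139.5), (280, 139.5), (320, 140.5), (360, 140.5)] [(198.5, 90), (199.5, 96), (199.5, 102), (200.5, 108), (201.5, 114), (201.5, 120), (202.5, 126)] [(404.5, 90), (404.5, 96), (403.5, 102), (403.5, 108), (402.5, 114), (402.5, 120), (401.5, 126)]
yaw [np.float64(-7.848660229725034), np.float64(-7.953955881163336), np.float64(-6.969322083003481), np.float64(-7.9090408385216024)]
w,l [65.64848774] [225.86668031]
centre [ 583.05346445 -265.57420786]
keys [[549.6, -62.3], [610.4, -69.2], [671.4, -78.0]]
```

>>> apply_moves --deltas '[[15, [14, -4, 0], 0.009], [15, [28, -7, 0], 0], [15, [24, -6, 0], 0], [15, [6, -1, 0], 0], [15, [0, 0, 0], 0]]'

```text
t: 26.9
tool_pos: [0.5832, -0.2666, 0.5534]
orientation: [0.216, 3.133, -0.0]
force: [0.0, -0.4, -4.6]
opening: 0.0233
```

>>> apply_moves --deltas '[[15, [0, 0, 0], 0], [15, [0, 0, 0], 0]]'

```text
t: 27.15
tool_pos: [0.5839, -0.2668, 0.5524]
orientation: [-0.215, -3.134, -0.0]
force: [0.6, -0.4, -4.1]
opening: 0.0237
```

```bash
cat >> h.py <<'E'
SC=np.array([583.1,-265.6]); FA=np.radians(-7.8); FX=np.array([np.cos(FA),np.sin(FA)]); FY=np.array([-FX[1],FX[0]])
def fur():
    """tool in furnace coords: x,y from slot centre, z TCP, yaw error from 172.2"""
    p,R,s=pose(); d=p[:2]-SC; e=(yawdeg(R)-172.2+180)%360-180
    print("t",s["t"],"furn x,y",(FX@d).round(1),(FY@d).round(1),"z",p[2].round(1),"yawerr",round(e,2),"F",s["force"].round(1),"T",s["wrist_torque"].round(2),"open",round(s["opening"]*1e3,1))
def brown():
    c=viewer.get_calibration("wrist"); im=viewer.read_camera("wrist").astype(int)
    m=(im[...,2]-im[...,0]>8)&(im.max(2)<110); m[:180]=0;m[272:]=0;m[:,:285]=0;m[:,350:]=0
    n,l,st,ce=cv2.connectedComponentsWithStats(m.astype(np.uint8)); k=1+np.argmax(st[1:,4]); print("handle px x",st[k,0],st[k,0]+st[k,2],"rows",st[k,1],st[k,1]+st[k,3]); return c,im
E
python3 - <<'E'
from h import *
fur(); c,im=brown(); p,R,s=pose()
Z=R[:,0]
for th in(0,10,20,30,40):   # handle point coordinates relative to grasp; lean = toward tool -x
    t=np.radians(th); st=np.array([-np.sin(t),0,-np.cos(t)])  # up the stem in tool axes
    w=np.array([np.cos(t),0,-np.sin(t)])
    pts=[np.array([0,0,167])+st*a+w*b for a in(5,-47) for b in(-6,6)]
    print(th,[proj(c,(p+R@q)/1000).round(0).tolist() for q in pts])
E
```

```text
t 27.15 furn x,y 1.0 -1.1 z 552.4 yawerr -0.06 F [ 0.6 -0.4 -4.1] T [ 0.06 -0.12 -0.04] open 23.7
handle px x 294 342 rows 227 272
0 [[317.0, 280.0], [317.0, 259.0], [317.0, 238.0], [317.0, 221.0]]
10 [[317.0, 280.0], [317.0, 261.0], [317.0, 226.0], [317.0, 210.0]]
20 [[317.0, 280.0], [317.0, 264.0], [317.0, 215.0], [317.0, 200.0]]
30 [[317.0, 279.0], [317.0, 267.0], [317.0, 205.0], [317.0, 192.0]]
40 [[317.0, 278.0], [317.0, 270.0], [317.0, 195.0], [317.0, 184.0]]
```

>>> apply_moves --deltas '[[15, [1, 1, 15], 0], [15, [0, 0, 25], 0], [15, [0, 0, 25], 0], [15, [0, 0, 25], 0], [15, [0, 0, 25], 0]]'

```text
t: 27.82
tool_pos: [0.5822, -0.2657, 0.4355]
orientation: [-0.216, -3.133, -0.001]
force: [-0.1, -0.5, -4.9]
opening: 0.0237
```

>>> apply_moves --deltas '[[15, [0, 0, 20], 0], [15, [0, 0, 8], 0], [15, [0, 0, 0], 0], [15, [0, 0, 0], 0]]'

```text
t: 28.32
tool_pos: [0.5827, -0.266, 0.4112]
orientation: [0.216, 3.132, -0.001]
force: [-0.4, -0.2, -3.8]
opening: 0.0239
```

```bash
python3 -c "
from h import *
fur()"
```

```text
t 28.325 furn x,y -0.3 -0.5 z 411.2 yawerr -0.1 F [-0.4 -0.2 -3.8] T [ 0.05 -0.15  0.  ] open 23.9
```

>>> apply_moves --deltas '[[15, [9, 0, 0], 0], [15, [13, 0, 0], 0], [15, [4, 0, 0], 0], [15, [0, 0, 8], 0], [15, [0, 0, 2], 0]]'

```text
t: 28.95
tool_pos: [0.5566, -0.2622, 0.3988]
orientation: [-0.216, -3.133, -0.001]
force: [0.1, -0.1, -4.9]
opening: 0.0235
```

>>> apply_moves --deltas '[[15, [0, 0, 1], 0], [15, [0, 0, 0], 0]]'

```text
t: 29.2
tool_pos: [0.5569, -0.2623, 0.3987]
orientation: [-0.216, -3.134, -0.0]
force: [-0.5, 0.5, -5.3]
opening: 0.0233
```

>>> apply_moves --deltas '[[15, [0, 0, 1], 0], [15, [0, 0, 0], 0]]'

```text
t: 29.45
tool_pos: [0.5568, -0.2624, 0.3982]
orientation: [0.216, 3.134, -0.0]
force: [-0.3, -0.5, -2.4]
opening: 0.0236
```

>>> apply_moves --deltas '[[15, [0, 0, 1], 0], [15, [0, 0, 0], 0]]'

```text
t: 29.7
tool_pos: [0.5569, -0.2623, 0.3982]
orientation: [0.216, 3.132, -0.001]
force: [-0.8, 1.0, 5.8]
opening: 0.0235
```

>>> apply_moves --deltas '[[15, [0, 0, 0], 0], [15, [0, 0, 0], 0], [15, [-8, 0, -0.8], 0], [15, [-8, 0, -0.5], 0]]' --grip_force 4

```text
t: 30.2
tool_pos: [0.5731, -0.2646, 0.3986]
orientation: [0.216, 3.133, -0.001]
force: [-0.4, 0.5, 3.2]
opening: 0.0241
```

```bash
python3 -c "
from h import *
fur(); brown()"
```

```text
t 30.2 furn x,y -10.0 -0.4 z 398.6 yawerr -0.1 F [-0.4  0.5  3.2] T [0.14 0.04 0.05] open 24.1
handle px x 294 342 rows 221 272
```

>>> apply_moves --deltas '[[15, [-8, 0, 0], 0], [15, [-8, 0, 0.2], 0], [15, [-8, 0, 0.7], 0], [15, [-8, 0, 0.9], 0]]'

```text
t: 30.75
tool_pos: [0.6048, -0.269, 0.3959]
orientation: [-0.216, -3.134, -0.0]
force: [-0.1, 0.4, 1.2]
opening: 0.0237
```

```bash
python3 -c "
from h import *
fur(); brown()"
```

```text
t 30.75 furn x,y 21.9 -0.4 z 395.9 yawerr -0.09 F [-0.1  0.4  1.2] T [ 0.12 -0.03  0.04] open 23.7
handle px x 294 342 rows 212 272
```

>>> apply_moves --deltas '[[15, [-8, 0, 1.4], 0], [15, [-8, 0, 1.6], 0], [15, [-8, 0, 2.2], 0], [15, [0, 0, 0], 0]]'

```text
t: 31.3
tool_pos: [0.6285, -0.2722, 0.3908]
orientation: [0.216, 3.134, 0.0]
force: [1.2, 0.7, 1.1]
opening: 0.0239
```

>>> apply_moves --deltas '[[15, [0, 0, 0], 0], [15, [0, 0, 0], 0], [15, [0, 0, 0], 0], [15, [0, 0, -4], 0], [15, [0, 0, -6], 0]]' --grip_force 60

```text
t: 31.92
tool_pos: [0.6278, -0.2722, 0.4009]
orientation: [-0.216, -3.133, -0.001]
force: [-0.1, -0.3, -3.3]
opening: 0.0238
```

>>> apply_moves --deltas '[[15, [0, 0, 0], 0], [15, [0, 0, 0], 0]]'

```text
t: 32.17
tool_pos: [0.628, -0.2722, 0.4012]
orientation: [0.216, 3.134, -0.0]
force: [-0.9, 0.2, -2.3]
opening: 0.0239
```

```bash
python3 -c "
from h import *
fur(); c,im=brown(); cv2.imwrite('pics/w9.png',im.astype(np.uint8))"
```

```text
t 32.175 furn x,y 45.4 -0.5 z 401.2 yawerr -0.1 F [-0.9  0.2 -2.3] T [ 0.02 -0.28 -0.01] open 23.9
handle px x 294 342 rows 207 272
```

View pics/w9.png

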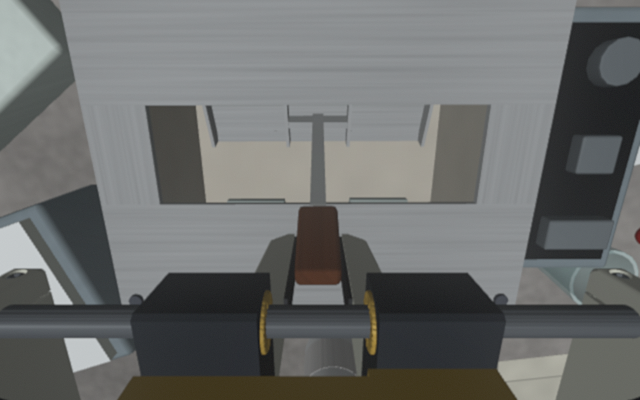

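>>> apply_moves --deltas '[[15, [0, 0, 6], 0], [15, [0, 0, 3.5], 0], [15, [0, 0, 0], 0]]'

```text
t: 32.6
tool_pos: [0.6279, -0.2722, 0.3912]
orientation: [-0.216, -3.133, -0.0]
force: [-0.7, 0.4, -2.1]
opening: 0.0237
```

>>> apply_moves --deltas '[[15, [0, 0, 0], 0], [15, [8, 0, -2.2], 0], [15, [8, 0, -1.6], 0], [15, [8, 0, -1.4], 0], [15, [8, 0, -0.9], 0]]' --grip_force 4

```text
t: 33.22
tool_pos: [0.5956, -0.2677, 0.398]
orientation: [0.216, 3.134, -0.0]
force: [-0.6, 1.2, -2.9]
opening: 0.024
```

>>> apply_moves --deltas '[[15, [8, 0, -0.7], 0], [15, [8, 0, -0.2], 0], [15, [8, 0, 0], 0], [15, [8, 0, 0.5], 0], [15, [8, 0, 0.8], 0]]'

```text
t: 33.85
tool_pos: [0.5564, -0.2623, 0.398]
orientation: [0.216, 3.133, -0.001]
force: [2.2, 0.5, 3.8]
opening: 0.0238
```

```bash
python3 -c "
from h import *
fur(); brown()"
```

```text
t 33.85 furn x,y -26.9 -0.4 z 398.0 yawerr -0.09 F [2.2 0.5 3.8] T [ 0.16 -0.3  -0.04] open 23.8
handle px x 294 342 rows 226 272
```

>>> apply_moves --deltas '[[34, [0, 0, 0], 0], [34, [0, 0, 0], 0], [34, [0, 0, 0], 0], [15, [0, 0, 0], 0], [15, [0, 0, 0], 0]]' --grip_force 60

```text
t: 34.52
tool_pos: [0.5567, -0.2623, 0.3972]
orientation: [-0.216, -3.134, -0.0]
force: [-0.1, 0.4, -0.8]
opening: 0.023
```

>>> apply_moves --deltas '[[15, [0, 0, 0], 0], [15, [0, 0, -8], 0], [15, [0, 0, -20], 0], [15, [0, 0, -12], 0], [15, [0, 0, 0], 0]]'

```text
t: 35.15
tool_pos: [0.557, -0.2625, 0.4398]
orientation: [0.216, 3.131, -0.003]
force: [-0.5, -0.4, -2.6]
opening: 0.0239
```

>>> apply_moves --deltas '[[15, [-9, 0, 0], 0], [15, [-13, 0, 0], 0], [15, [-5, 0, 0], 0], [15, [0, 0, 0], 0], [15, [0, 0, 0], 0]]'

```text
t: 35.78
tool_pos: [0.5833, -0.266, 0.437]
orientation: [-0.216, -3.133, -0.0]
force: [-0.3, -0.1, -2.7]
opening: 0.0237
```

```bash
python3 -c "
from h import *
fur(); c,im=brown()
cv2.imwrite('pics/w10.png',im.astype(np.uint8)); np.savez('w10',**c)"
```

```text
t 35.775 furn x,y 0.2 -0.4 z 437.0 yawerr -0.1 F [-0.3 -0.1 -2.7] T [ 0.02 -0.09  0.01] open 23.7
handle px x 294 342 rows 229 272
```

View pics/w10.png

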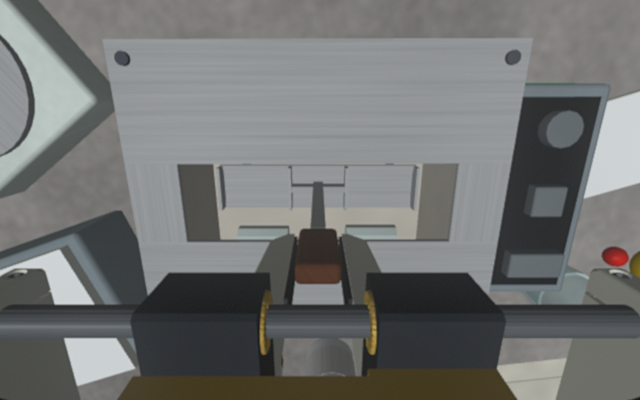

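>>> apply_moves --deltas '[[15, [0, 0, -15], 0], [15, [0, 0, -30], 0], [15, [0, 0, -35], 0], [15, [0, 0, -30], 0], [15, [0, 0, -8], 0]]'

```text
t: 36.45
tool_pos: [0.5832, -0.266, 0.5596]
orientation: [0.216, 3.129, -0.004]
force: [0.1, -0.1, -3.1]
opening: 0.0237
```

```bash
python3 -c "
from h import *
fur()
plan([(599.2,164.6,554,189.7,45),(599.2,164.6,375,189.7,35)],15)"
```

```text
t 36.45 furn x,y 0.1 -0.3 z 559.6 yawerr -0.1 F [ 0.1 -0.1 -3.1] T [ 0.01 -0.16 -0.01] open 23.7
from [ 583.2 -266.   559.6] 172.1
[[15, [4.3, 42.9, 0.6], -0.031], [15, [3.0, 43.0, 0.6], -0.031], [15, [1.7, 43.1, 0.6], -0.031], [15, [0.3, 43.1, 0.6], -0.031], [15, [-1.0, 43.1, 0.6], -0.031]]
[[15, [-2.3, 43.0, 0.6], -0.031], [15, [-3.7, 42.9, 0.6], -0.031], [15, [-5.0, 42.8, 0.6], -0.031], [15, [-6.3, 42.6, 0.6], -0.031], [15, [-7.6, 42.4, 0.6], -0.031]]
[[15, [-0.0, -0.0, 29.8], 0.0], [15, [-0.0, -0.0, 29.8], 0.0], [15, [-0.0, -0.0, 29.8], 0.0], [15, [-0.0, -0.0, 29.8], 0.0], [15, [-0.0, -0.0, 29.8], 0.0]]
[[15, [-0.0, -0.0, 29.8], 0.0]]
```

>>> apply_moves --deltas '[[15, [2, 21.5, 0], 0], [15, [4, 43, 0], -0.031], [15, [3, 43, 0], -0.031], [15, [2, 43, 0], -0.031], [15, [0, 43, 0], -0.031]]'

```text
t: 37.08
tool_pos: [0.5907, -0.0698, 0.5536]
orientation: [-0.019, -3.139, -0.001]
force: [0.6, -0.1, -2.7]
opening: 0.0233
```

>>> apply_moves --deltas '[[15, [-1, 43, 0], -0.031], [15, [-2, 43, 0], -0.031], [15, [-4, 43, 0], -0.031], [15, [-5, 43, 0], -0.031], [15, [-6, 43, 0], -0.031]]'

```text
t: 37.7
tool_pos: [0.5979, 0.1459, 0.5536]
orientation: [0.224, -3.131, -0.0]
force: [1.3, 0.4, -2.6]
opening: 0.0238
```

>>> apply_moves --deltas '[[15, [-8, 21, 0], -0.031], [15, [0, 0, 0], 0], [15, [0, 0, 25], 0], [15, [0, 0, 35], 0], [15, [0, 0, 35], 0]]'

```text
t: 38.33
tool_pos: [0.6036, 0.1641, 0.459]
orientation: [0.267, -3.13, 0.001]
force: [-0.3, 0.9, -2.5]
opening: 0.0236
```

>>> apply_moves --deltas '[[15, [0, 0, 35], 0], [15, [0, 0, 30], 0], [15, [0, 0, 10], 0], [15, [0, 0, 0], 0], [15, [0, 0, 0], 0]]'

```text
t: 38.95
tool_pos: [0.6042, 0.1653, 0.3873]
orientation: [-0.269, 3.127, 0.0]
force: [0.7, 0.0, -2.5]
opening: 0.0236
```

Run:
```python
from h import *
p,R,s=pose(); print(p,yawdeg(R)); c=viewer.get_calibration("wrist"); im=viewer.read_camera("wrist"); cv2.imwrite("pics/w11.png",im)
b=im.astype(int); t=(im.min(2)>180); 
# tile+boat: close the mask
t=cv2.morphologyEx(t.astype(np.uint8),cv2.MORPH_CLOSE,np.ones((5,5)));print(rect(t,c,.010,500))
plan([(599.2,164.6,364,189.7,10)],15)
```

```text
[604.16374848 165.26717543 387.27152554] -170.1562546481819
[(598.5, 164.4, 267.8, 117.3, -80.2, [317.0, 174.0])]
from [604.2 165.4 387.4] -170.1
[[15, [0.1, 0.0, 0.7], -0.174], [15, [0.1, 0.0, 0.7], -0.174], [15, [0.1, 0.1, 0.7], -0.174], [15, [0.1, 0.1, 0.7], -0.174], [15, [0.1, 0.1, 0.7], -0.174]]
[[15, [0.1, 0.1, 0.7], -0.174], [15, [0.1, 0.1, 0.7], -0.174], [15, [0.0, 0.1, 0.7], -0.174], [15, [0.0, 0.1, 0.7], -0.174], [15, [-0.0, 0.1, 0.7], -0.174]]
[[15, [-0.0, 0.1, 0.7], -0.174], [15, [-0.0, 0.1, 0.7], -0.174], [15, [-0.1, 0.1, 0.7], -0.174], [15, [-0.1, 0.1, 0.7], -0.174], [15, [-0.1, 0.1, 0.7], -0.174]]
[[15, [-0.1, 0.1, 0.7], -0.174], [15, [-0.1, 0.0, 0.7], -0.174], [15, [-0.1, 0.0, 0.7], -0.174], [15, [-0.1, -0.0, 0.7], -0.174], [15, [-0.1, -0.0, 0.7], -0.174]]
[[15, [-0.1, -0.0, 0.7], -0.174], [15, [-0.1, -0.1, 0.7], -0.174], [15, [-0.1, -0.1, 0.7], -0.174], [15, [-0.1, -0.1, 0.7], -0.174], [15, [-0.1, -0.1, 0.7], -0.174]]
[[15, [-0.0, -0.1, 0.7], -0.174], [15, [-0.0, -0.1, 0.7], -0.174], [15, [0.0, -0.1, 0.7], -0.174], [15, [0.0, -0.1, 0.7], -0.174], [15, [0.0, -0.1, 0.7], -0.174]]
[[15, [0.1, -0.1, 0.7], -0.174], [15, [0.1, -0.1, 0.7], -0.174], [15, [0.1, -0.1, 0.7], -0.174], [15, [0.1, -0.1, 0.7], -0.174], [15, [0.1, -0.0, 0.7], -0.174]]
[[15, [0.1, -0.0, 0.7], -0.174]]
```

>>> apply_moves --deltas '[[15, [5, 0, 8], 0], [15, [0, 0, 8], 0], [15, [0, 0, 6], 0], [15, [0, 0, 1.5], 0], [15, [0, 0, 0], 0]]'

```text
t: 39.62
tool_pos: [0.5988, 0.1646, 0.3621]
orientation: [-0.27, 3.13, 0.0]
force: [-0.7, 0.3, 1.7]
opening: 0.0233
```

>>> apply_moves --deltas '[[15, [0, 0, 0.7], 0], [15, [0, 0, 0], 0]]'

```text
t: 39.88
tool_pos: [0.599, 0.1647, 0.3621]
orientation: [-0.27, 3.129, 0.0]
force: [-0.5, 0.1, 5.8]
opening: 0.0237
```

>>> apply_moves --deltas '[[34, [0, 0, 0], 0], [60, [0, 0, 0], 0], [60, [0, 0, 0], 0], [60, [0, 0, -20], 0], [60, [0, 0, -28], 0]]'

```text
t: 40.5
tool_pos: [0.5986, 0.1646, 0.4099]
orientation: [0.27, -3.129, 0.0]
force: [-0.2, -0.9, 0.3]
opening: 0.0597
```

Run:
```python
from h import *
p,R,s=pose(); im=viewer.read_camera("wrist"); cv2.imwrite("pics/w12.png",im)
plan([(480,190,405,140),(442,188,300,114.8)],60,start=(*p,189.8))
im=viewer.read_camera("top"); cv2.imwrite("pics/top2.png",im); c=viewer.get_calibration("top")
b=im.astype(int); m=(b[...,1]-b[...,2]>2)&(b[...,1]>130); m[:140]=0;m[:,400:]=0;m[:,:180]=0;m[300:]=0
print("bars",*rect(m,c,.024,15),sep="\n")
```

```text
from [598.6 164.6 409.9] 189.8
[[60, [22.5, 9.0, 1.0], 0.174], [60, [23.7, 5.0, 1.0], 0.174], [60, [24.2, 0.8, 1.0], 0.174], [60, [24.0, -3.4, 1.0], 0.174], [60, [23.1, -7.5, 1.0], 0.174]]
[[60, [9.3, -8.6, 35.0], 0.146], [60, [7.9, -9.9, 35.0], 0.146], [60, [6.4, -10.9, 35.0], 0.146]]
bars
(445.3, 179.0, 30.2, 18.4, -65.2, [306.0, 223.0])
(597.2, 549.1, 23.7, 11.7, 3.1, [181.0, 167.0])
```

>>> apply_moves --deltas '[[60, [22.5, 9, 1], 0.174], [60, [24, 5, 1], 0.174], [60, [24, 1, 1], 0.174], [60, [24, -3, 1], 0.174], [60, [23, -7.5, 1], 0.174]]'

```text
t: 41.22
tool_pos: [0.4796, 0.1904, 0.4044]
orientation: [1.082, 2.949, 0.001]
force: [0.8, 0.0, 0.2]
opening: 0.0599
```

>>> apply_moves --deltas '[[60, [9, -8.6, 35], 0.146], [60, [8, -10, 35], 0.146], [60, [6.4, -11, 35], 0.146], [60, [0, 0, 0], 0], [60, [0, 0, 0], 0]]'

```text
t: 41.85
tool_pos: [0.4433, 0.1883, 0.3009]
orientation: [1.685, 2.65, 0.003]
force: [0.4, 0.2, -0.4]
opening: 0.0598
```

Run:
```python
from h import *
L=bar((440,190),.024,save="pics/w13.png"); r=L[0]
g=cv2.cvtColor(cv2.imread("pics/w13.png"),cv2.COLOR_BGR2GRAY); u=int(r[5][0]); v=int(r[5][1]); print(u,v,g[v-50:v+50,u].tolist())
c=viewer.get_calibration("wrist"); p,R,s=pose(); X=R[:,0]
for d in(-30,0,30): print(d,proj(c,np.array([p[0]+X[0]*d,p[1]+X[1]*d,24])/1000).round(1))
plan([(r[0],r[1],192,r[4]+180)],60,60)
```

```text
t 41.85 [443.3 188.3 300.9] 115.1
(440.3, 193.0, 60.6, 23.4, -64.3, [316.0, 193.0])
(307.4, 79.9, 55.7, 12.0, -87.4, [126.0, 249.0])
(702.5, 267.7, 73.6, 30.8, -48.8, [628.0, 240.0])
316 193 [122, 123, 122, 123, 122, 121, 119, 120, 118, 119, 118, 119, 118, 107, 90, 81, 77, 88, 125, 153, 163, 163, 163, 162, 161, 162, 161, 162, 162, 162, 161, 162, 162, 162, 161, 160, 161, 161, 161, 161, 162, 161, 162, 161, 163, 161, 160, 161, 161, 161, 160, 161, 160, 159, 161, 160, 160, 160, 159, 159, 161, 160, 159, 160, 161, 158, 158, 159, 159, 158, 158, 158, 159, 158, 158, 158, 158, 158, 157, 158, 157, 158, 156, 158, 158, 158, 147, 133, 126, 126, 126, 127, 126, 128, 127, 127, 128, 129, 128, 127]
-30 [316.7 234.4]
0 [316.6 201.6]
30 [316.6 166.8]
from [443.6 188.3 301.4] 115.1
[[60, [2.8, -0.5, 54.7], -0.005], [60, [2.8, -0.5, 54.7], -0.005]]
```

>>> apply_moves --deltas '[[60, [4, -1, 27], -0.01], [60, [0, 0, 40], 0], [60, [0, 0, 30], 0], [60, [0, 0, 12], 0], [60, [0, 0, 0], 0]]' --grip_force 20

```text
t: 42.52
tool_pos: [0.4405, 0.1914, 0.1908]
orientation: [1.676, 2.657, 0.0]
force: [-0.4, 0.5, 0.5]
opening: 0.06
```

>>> apply_moves --deltas '[[15, [0, 0, 0], 0], [15, [0, 0, 0], 0], [15, [0, 0, 0], 0], [15, [0, 0, 0], 0], [15, [0, 0, -20], 0]]'

```text
t: 43.15
tool_pos: [0.4388, 0.191, 0.2088]
orientation: [-1.675, -2.655, 0.004]
force: [-0.1, 0.6, -1.7]
opening: 0.0236
```

>>> apply_moves --deltas '[[15, [0, 0, -50], 0], [15, [0, 0, -50], 0], [15, [0, 0, -50], 0], [15, [0, 0, -45], 0], [15, [0, 0, 0], 0]]'

```text
t: 43.78
tool_pos: [0.4408, 0.1916, 0.4098]
orientation: [1.674, 2.653, 0.01]
force: [0.4, 0.7, -0.9]
opening: 0.0239
```

Run:
```python
from h import *
print(pose()[2]["opening"])
plan([(500,290,405,105),(588.1,227.8,405,99.8),(588.1,227.8,245,99.8,40)],15)
```

```text
0.023855449017044002
from [440.8 191.6 409.8] 115.5
[[15, [21.1, 31.9, 1.6], 0.061], [15, [23.0, 30.6, 1.6], 0.061], [15, [24.8, 29.1, 1.6], 0.061], [15, [-27.6, 23.0, 0.0], 0.03], [15, [-26.9, 23.8, 0.0], 0.03]]
[[15, [-26.2, 24.6, 0.0], 0.03], [15, [-0.0, 0.0, 32.0], 0.0], [15, [-0.0, 0.0, 32.0], 0.0], [15, [-0.0, 0.0, 32.0], 0.0], [15, [-0.0, 0.0, 32.0], 0.0]]
[[15, [-0.0, 0.0, 32.0], 0.0]]
```

>>> apply_moves --deltas '[[15, [21, 32, 0], 0.061], [15, [23, 30.6, 0], 0.061], [15, [25, 29, 0], 0.061], [15, [-27.6, 23, 0], 0.03], [15, [-27, 24, 0], 0.03]]'

```text
t: 44.4
tool_pos: [0.5582, 0.2486, 0.4029]
orientation: [-1.984, -2.434, 0.004]
force: [-0.2, 0.5, -1.0]
opening: 0.0239
```

>>> apply_moves --deltas '[[15, [-26, 24.6, 0], 0.03], [15, [0, 0, 0], 0], [15, [0, 0, 40], 0], [15, [0, 0, 40], 0], [15, [0, 0, 40], 0]]'

```text
t: 45.02
tool_pos: [0.586, 0.2282, 0.2828]
orientation: [-2.021, -2.404, 0.002]
force: [-0.2, -0.4, -1.6]
opening: 0.0237
```

>>> apply_moves --deltas '[[15, [0, 0, 40], 0], [15, [0, 0, 0], 0], [15, [0, 0, 0], 0], [15, [0, 0, 0], 0]]'

```text
t: 45.52
tool_pos: [0.5881, 0.2282, 0.2478]
orientation: [2.021, 2.403, 0.005]
force: [0.2, 1.1, -0.4]
opening: 0.0239
```

Run:
```python
from h import *
c=viewer.get_calibration("wrist"); p,R,s=pose(); X=R[:,0]
im=viewer.read_camera("wrist"); cv2.imwrite("pics/w14.png",im)
print(p,yawdeg(R))
q=lambda d,z:proj(c,np.array([p[0]+X[0]*d,p[1]+X[1]*d,z])/1000).round(1)
zb=p[2]-191
for d in(26,30,34): print(d,"top edge",q(d,zb+24),"bottom",q(d,zb))
for d in(32,34,36,38): print(d,"wall top z33",q(d,33))
g=cv2.cvtColor(im,cv2.COLOR_BGR2GRAY); print(g[155:220,318])
print(g[183,260:370])
```

```text
[588.12482227 228.23544781 247.83613771] 99.87070684833695
26 top edge [316.7 217.8] bottom [316.6 203.2]
30 top edge [316.6 210.1] bottom [316.6 196.4]
34 top edge [316.6 202.3] bottom [316.6 189.5]
32 wall top z33 [316.6 182.8]
34 wall top z33 [316.6 179.7]
36 wall top z33 [316.6 176.6]
38 wall top z33 [316.6 173.5]
[190 190 191 191 191 191 190 190 191 191 190 191 191 191 173 128  85  76
  78  85 111 134 141 140 140 140 139 139 138 140 138 139 139 139 139 138
 140 139 139 139 129 106  89  86  86  86  85  85  85  86  85  85  85  88
 110 142 155 155 154 155 155 154 154 153 154]
[191 190 190 191 190 191 191 191 190 190 190 191 190 191 191 190 191 190
 191 191 190 190 190 190 193 186 157 132 134 137 139 139 140 138 137 138
 137 137 138 138 138 138 135 135 134 137 138 136 137 138 137 136 138 138
 138 138 136 138 138 139 137 137 137 136 138 138 139 138 135 133 133 133
 135 137 138 138 139 139 139 138 138 138 140 139 139 138 137 138 137 137
 139 140 139 133 131 175 192 190 190 191 190 189 190 190 189 192 189 190
 190 190]
```

Run:
```python
from h import *
for n in("w12",):
    im=cv2.imread(f"pics/{n}.png"); b=im.astype(int);m=(b[...,2]-b[...,0]>15)&(b.max(2)<110); m[:190]=0;m[255:]=0;m[:,:280]=0;m[:,350:]=0
    ys,xs=np.where(m);print(n,xs.min(),xs.max(),ys.min(),ys.max())
    g=cv2.cvtColor(im,cv2.COLOR_BGR2GRAY)
    print(g[130:215,262].tolist())
g=cv2.cvtColor(cv2.imread("pics/w14.png"),cv2.COLOR_BGR2GRAY)
for v in(180,187,193): print(v,g[v,275:300].tolist(),g[v,340:362].tolist())
```

```text
w12 300 335 229 245
[206, 206, 206, 207, 206, 207, 206, 206, 206, 207, 207, 207, 207, 206, 207, 206, 206, 207, 206, 207, 206, 207, 207, 207, 208, 207, 190, 152, 138, 148, 149, 149, 149, 150, 151, 149, 149, 150, 150, 151, 152, 153, 150, 150, 149, 148, 149, 149, 149, 149, 149, 149, 150, 151, 153, 152, 151, 151, 150, 148, 149, 148, 150, 150, 161, 189, 205, 206, 206, 206, 206, 205, 206, 205, 206, 206, 206, 206, 206, 206, 206, 205, 205, 206, 205]
180 [191, 190, 190, 191, 191, 190, 190, 190, 191, 191, 187, 156, 136, 137, 139, 139, 139, 140, 139, 139, 139, 139, 139, 139, 139] [140, 139, 139, 140, 139, 139, 139, 139, 138, 139, 139, 138, 141, 135, 134, 163, 185, 190, 191, 190, 190, 189]
187 [191, 191, 191, 190, 190, 190, 190, 190, 191, 192, 189, 170, 141, 134, 138, 136, 139, 139, 138, 137, 137, 136, 137, 137, 139] [139, 137, 137, 137, 139, 137, 137, 137, 137, 137, 138, 139, 137, 133, 138, 175, 190, 191, 190, 190, 191, 190]
193 [190, 191, 190, 190, 190, 190, 190, 190, 190, 191, 191, 177, 140, 131, 137, 138, 138, 138, 138, 136, 137, 137, 137, 136, 138] [138, 138, 137, 137, 139, 138, 137, 137, 136, 136, 137, 138, 137, 132, 139, 176, 190, 191, 190, 190, 189, 190]
```

Run:
```python
from h import *
c=viewer.get_calibration("wrist"); p,R,s=pose()
Rc=c["R"]@R; tc=c["R"]@(p/1000)+c["t"]   # tool->camera
def cal(p,yaw):
    a=np.radians(yaw); T=np.array([[np.cos(a),np.sin(a),0],[np.sin(a),-np.cos(a),0],[0,0,-1.]])
    r=Rc@T.T; return dict(c,R=r,t=tc-r@(np.array(p)/1000))
for n,pp,y,pts in(("w12",(598.6,164.6,409.9),189.8,[(262,156.5,.021),(262,194.8,.021),(317.5,237.5,.202)]),("w14",tuple(p),yawdeg(R),[(286.2,187,.021),(354.7,187,.021)]),
  ("w4",(630.2,230,244.7),57.6,[(280,185,.021),(349,185,.021)]),("w6",(560.66,120.3,245.7),-122.26,[(281.5,183,.021),(349.8,183,.021)])):
    k=cal(pp,y); a=np.radians(y); X=np.array([np.cos(a),np.sin(a)]);Y=np.array([X[1],-X[0]])
    print(n,[((ray(k,u,v,z)*1000-np.array(pp[:2]))@np.array([X,Y]).T).round(1).tolist() for u,v,z in pts])
```

```text
w12 [[20.8, -65.2], [-25.7, -67.5], [-2.5, -0.3]]
w14 [[26.1, -21.3], [26.1, 24.7]]
w4 [[28.3, -25.1], [28.2, 20.6]]
w6 [[29.4, -24.2], [29.4, 21.2]]
```

>>> apply_moves --deltas '[[15, [-0.5, 2.3, 12], 0], [15, [0, 0, 12], 0], [15, [0, 0, 8], 0], [15, [0, 0, 4.5], 0], [15, [0, 0, 0], 0]]'

```text
t: 46.2
tool_pos: [0.5896, 0.2277, 0.2086]
orientation: [-2.022, -2.404, 0.0]
force: [0.4, 0.8, -1.0]
opening: 0.0235
```

>>> apply_moves --deltas '[[15, [0, 0, 1.2], 0], [15, [0, 0, 0], 0]]'

```text
t: 46.45
tool_pos: [0.5897, 0.2277, 0.2085]
orientation: [2.022, 2.404, 0.0]
force: [-4.5, -0.9, 9.7]
opening: 0.0238
```

>>> apply_moves --deltas '[[36, [0, 0, 0], 0], [36, [0, 0, 0], 0], [36, [0, 0, -8], 0], [36, [0, 0, -25], 0], [60, [0, 0, -50], 0]]'

```text
t: 47.08
tool_pos: [0.5885, 0.2273, 0.2889]
orientation: [-2.021, -2.402, 0.007]
force: [0.7, -1.0, 0.4]
opening: 0.0418
```

>>> apply_moves --deltas '[[60, [0, 0, -50], 0], [60, [0, 0, -50], 0], [60, [0, 0, -16], 0], [60, [0, 0, 0], -0.174], [60, [0, 0, 0], -0.174]]'

```text
t: 47.7
tool_pos: [0.5895, 0.2276, 0.4059]
orientation: [-1.568, -2.722, 0.001]
force: [0.7, -0.3, -1.0]
opening: 0.0597
```

>>> apply_moves --deltas '[[60, [0, 0, 0], -0.174], [60, [0, 0, 0], -0.174], [60, [0, 0, 0], -0.174], [60, [0, 0, 0], -0.174], [60, [0, 0, 0], -0.174]]'

```text
t: 48.32
tool_pos: [0.5894, 0.2276, 0.4053]
orientation: [-0.274, -3.128, 0.001]
force: [-0.2, 0.8, -0.2]
opening: 0.0603
```

>>> apply_moves --deltas '[[60, [0, 0, 0], -0.174], [60, [0, 0, 0], -0.174], [60, [0, -32, 0], 0], [60, [0, -32, 0], 0], [60, [0, 0, 0], 0]]'

```text
t: 48.95
tool_pos: [0.6004, 0.1627, 0.4054]
orientation: [0.258, -3.129, 0.001]
force: [0.3, -0.3, -0.3]
opening: 0.0597
```

Run:
```python
from h import *
c=viewer.get_calibration("wrist"); p,R,s=pose(); im=viewer.read_camera("wrist"); cv2.imwrite("pics/w15.png",im[80:260,180:460].repeat(2,0).repeat(2,1))
b=im.astype(int);m=(b[...,2]-b[...,0]>15)&(b.max(2)<110); m[:200]=0;m[255:]=0;m[:,:280]=0;m[:,350:]=0
ys,xs=np.where(m);u,v=(xs.min()+xs.max())/2,(ys.min()+ys.max())/2
print(p,yawdeg(R),xs.min(),xs.max(),ys.min(),ys.max(),R[:,:2].T@np.append(ray(c,u,v,.202)*1000-p[:2],0))
```

```text
[600.44990162 162.69018112 405.41748018] -170.5697376947827 303 339 230 246 [-0.93454657  2.42018791]
```

View pics/w15.png

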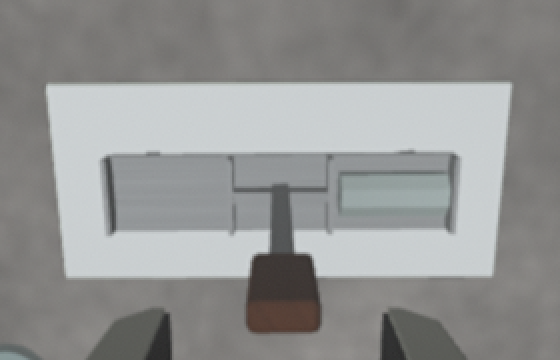

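>>> apply_moves --deltas '[[60, [-0.5, 2.2, 22], 0], [60, [0, 0, 20], 0], [60, [0, 0, 0], 0], [15, [0, 0, 0], 0], [15, [0, 0, 0], 0]]' --grip_force 60

```text
t: 49.62
tool_pos: [0.6007, 0.167, 0.3656]
orientation: [-0.262, 3.129, 0.0]
force: [-0.1, 0.2, 0.6]
opening: 0.0446
```

>>> apply_moves --deltas '[[15, [0, 0, 0], 0], [15, [0, 0, 0], 0], [15, [0, 0, -5], 0], [15, [0, 0, -15], 0], [15, [0, 0, -30], 0]]'

```text
t: 50.25
tool_pos: [0.5999, 0.1667, 0.4138]
orientation: [0.262, -3.127, 0.0]
force: [0.3, 0.8, -2.6]
opening: 0.0234
```

>>> apply_moves --deltas '[[15, [0, 0, -35], 0], [15, [0, 0, -35], 0], [15, [0, 0, -35], 0], [15, [0, 0, -25], 0], [15, [0, 0, -10], 0]]'

```text
t: 50.88
tool_pos: [0.6002, 0.1668, 0.5575]
orientation: [-0.262, 3.127, 0.001]
force: [0.6, -0.1, -2.7]
opening: 0.0234
```

>>> apply_moves --deltas '[[15, [0, 0, 0], 0], [15, [0, 0, 0], 0]]'

```text
t: 51.12
tool_pos: [0.6004, 0.1668, 0.5528]
orientation: [0.262, -3.128, 0.0]
force: [-0.3, -0.6, -3.9]
opening: 0.0231
```

Run:
```python
from h import *
p,R,s=pose(); print(s["opening"],s["force"],s["wrist_torque"])
plan([(583.1,-265.6,p[2],172.2,40)],15,start=(*p,189.4))
```

```text
0.023149564218071177 [-0.34709553 -0.60618308 -3.94034996] [ 0.00102459 -0.12099663  0.008546  ]
from [600.4 166.8 552.8] 189.4
[[15, [8.0, -38.5, -0.0], 0.027], [15, [6.9, -38.7, -0.0], 0.027], [15, [5.9, -38.9, -0.0], 0.027], [15, [4.8, -39.0, -0.0], 0.027], [15, [3.8, -39.2, -0.0], 0.027]]
[[15, [2.7, -39.2, -0.0], 0.027], [15, [1.7, -39.3, -0.0], 0.027], [15, [0.6, -39.3, -0.0], 0.027], [15, [-0.5, -39.3, -0.0], 0.027], [15, [-1.5, -39.3, -0.0], 0.027]]
[[15, [-2.6, -39.3, -0.0], 0.027]]
```

>>> apply_moves --deltas '[[15, [4, -19.5, 0], 0], [15, [8, -38.5, 0], 0.027], [15, [7, -39, 0], 0.027], [15, [6, -39, 0], 0.027], [15, [5, -39, 0], 0.027]]'

```text
t: 51.75
tool_pos: [0.593, -0.013, 0.5535]
orientation: [0.091, -3.139, 0.0]
force: [-0.3, 1.2, -4.3]
opening: 0.023
```

>>> apply_moves --deltas '[[15, [4, -39, 0], 0.027], [15, [2.7, -39, 0], 0.027], [15, [1.7, -39, 0], 0.027], [15, [0.6, -39, 0], 0.027], [15, [-0.5, -39, 0], 0.027]]'

```text
t: 52.38
tool_pos: [0.5852, -0.2082, 0.5535]
orientation: [-0.122, -3.138, -0.0]
force: [0.7, -0.3, -3.4]
opening: 0.0235
```

>>> apply_moves --deltas '[[15, [-1.5, -39, 0], 0.027], [15, [-3, -20, 0], 0.027], [15, [0, 0, 0], 0.027], [15, [0, 0, 0], 0], [15, [0, 0, 0], 0]]'

```text
t: 53.0
tool_pos: [0.5857, -0.264, 0.5546]
orientation: [0.243, 3.132, 0.0]
force: [-0.3, 0.0, -3.3]
opening: 0.0237
```

```bash
python3 -c "
from h import *
fur(); c,im=brown(); cv2.imwrite('pics/w16.png',im.astype(np.uint8)); np.savez('w16',**c)"
```

```text
t 53.0 furn x,y 2.4 1.9 z 554.6 yawerr -1.08 F [-0.3  0.  -3.3] T [-0.   -0.13 -0.04] open 23.7
handle px x 294 342 rows 226 272
```

View pics/w16.png

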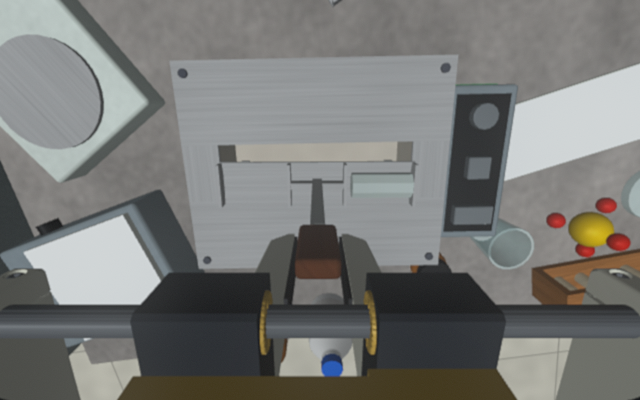

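Run:
```python
from h import *
c=dict(np.load("w10.npz")); im=cv2.imread("pics/w10.png"); b=im.astype(int)
m=((b[...,0]-b[...,2]>0)&(b[...,1]>90)); m[:215]=0;m[242:]=0;m[:,:225]=0;m[:,410:]=0
for k in cv2.findContours(m.astype(np.uint8),0,1)[0]:
    if cv2.contourArea(k)>40:
        x,y,w,h=cv2.boundingRect(k); d=[ray(c,x+w/2,v,.069)*1000-SC for v in(y,y+h)]; print((x,y,w,h),[(round(FX@e,1),round(FY@e,1)) for e in d])
```

```text
(225, 227, 64, 15) [(np.float64(59.3), np.float64(-71.1)), (np.float64(78.4), np.float64(-72.2))]
(345, 226, 52, 14) [(np.float64(58.3), np.float64(62.8)), (np.float64(76.2), np.float64(63.6))]
```

>>> apply_moves --deltas '[[15, [2.4, -1.9, 0], -0.019], [15, [0, 0, 15], 0], [15, [0, 0, 25], 0], [15, [0, 0, 25], 0], [15, [0, 0, 25], 0]]'

```text
t: 53.68
tool_pos: [0.5826, -0.2664, 0.4623]
orientation: [-0.216, -3.133, -0.001]
force: [-0.3, 0.0, -3.4]
opening: 0.0234
```

>>> apply_moves --deltas '[[15, [0, 0, 18], 0], [15, [0, 0, 6], 0], [15, [0, 0, 0], 0], [15, [0, 0, 0], 0]]'

```text
t: 54.18
tool_pos: [0.5831, -0.2667, 0.4419]
orientation: [0.216, 3.132, -0.001]
force: [0.1, -0.2, -3.9]
opening: 0.0235
```

```bash
python3 -c "
from h import *
fur()"
```

```text
t 54.175 furn x,y 0.1 -1.1 z 441.9 yawerr -0.1 F [ 0.1 -0.2 -3.9] T [-0.   -0.16 -0.04] open 23.5
```

>>> apply_moves --deltas '[[15, [9, 1, 0], 0], [15, [13, 0, 0], 0], [15, [4, 0, 12], 0], [15, [0, 0, 18], 0], [15, [0, 0, 9], 0]]'

```text
t: 54.8
tool_pos: [0.5569, -0.2621, 0.3993]
orientation: [-0.216, -3.132, -0.001]
force: [-2.9, -11.3, 27.5]
opening: 0.0237
```

>>> apply_moves --deltas '[[15, [0, 0, 2], 0], [15, [0, 0, 0], 0], [15, [0, 0, 0], 0]]'

```text
t: 55.18
tool_pos: [0.5574, -0.2621, 0.3993]
orientation: [0.216, 3.134, -0.0]
force: [-0.8, -0.8, -1.0]
opening: 0.0238
```

>>> apply_moves --deltas '[[15, [0, 0, 1], 0], [15, [0, 0, 0], 0]]'

```text
t: 55.42
tool_pos: [0.5574, -0.2622, 0.3992]
orientation: [0.216, 3.133, -0.001]
force: [-1.3, -1.4, 3.5]
opening: 0.0237
```

>>> apply_moves --deltas '[[15, [0, 0, 1], 0], [15, [0, 0, 0], 0]]'

```text
t: 55.68
tool_pos: [0.5575, -0.2622, 0.3992]
orientation: [0.216, 3.132, -0.002]
force: [-2.2, -1.1, 8.6]
opening: 0.0235
```

```bash
python3 -c "
from h import *
fur();brown()"
```

```text
t 55.675 furn x,y -25.9 -0.1 z 399.2 yawerr -0.09 F [-2.2 -1.1  8.6] T [0.06 0.35 0.06] open 23.5
handle px x 294 342 rows 224 272
```

>>> apply_moves --deltas '[[15, [0, 0, 0], 0], [15, [0, 0, 0], 0], [15, [-8, 0, -0.8], 0], [15, [-8, 0, -0.5], 0]]' --grip_force 4

```text
t: 56.22
tool_pos: [0.5737, -0.2644, 0.399]
orientation: [0.216, 3.134, -0.0]
force: [-1.0, -1.6, 2.8]
opening: 0.0242
```

>>> apply_moves --deltas '[[15, [-8, 0, 0], 0], [15, [-8, 0, 0.2], 0], [15, [-8, 0, 0.7], 0], [15, [-8, 0, 0.9], 0]]'

```text
t: 56.72
tool_pos: [0.6053, -0.2686, 0.3965]
orientation: [-0.216, -3.134, -0.0]
force: [-0.7, -1.3, 1.1]
opening: 0.024
```

```bash
python3 -c "
from h import *
fur();brown()"
```

```text
t 56.725 furn x,y 22.5 0.0 z 396.5 yawerr -0.09 F [-0.7 -1.3  1.1] T [-0.24 -0.04  0.05] open 24.0
handle px x 294 342 rows 211 272
```

>>> apply_moves --deltas '[[15, [-8, 0, 1.4], 0], [15, [-8, 0, 1.6], 0], [15, [-8, 0, 2.2], 0], [15, [0, 0, 0], 0]]'

```text
t: 57.28
tool_pos: [0.6291, -0.2719, 0.3913]
orientation: [-0.216, -3.134, -0.0]
force: [0.6, -0.7, 0.5]
opening: 0.0239
```

>>> apply_moves --deltas '[[15, [0, 0, 0], 0], [15, [0, 0, 0], 0], [15, [0, 0, 0], 0], [15, [0, 0, -4], 0], [15, [0, 0, -6], 0]]' --grip_force 60

```text
t: 57.9
tool_pos: [0.6284, -0.2718, 0.4015]
orientation: [-0.216, -3.133, -0.001]
force: [0.1, -0.1, -2.6]
opening: 0.0234
```

>>> apply_moves --deltas '[[15, [0, 0, 0], 0], [15, [0, 0, 0], 0]]'

```text
t: 58.15
tool_pos: [0.6286, -0.2719, 0.4018]
orientation: [0.216, 3.134, -0.0]
force: [0.4, -0.9, -3.5]
opening: 0.0236
```

```bash
python3 -c "
from h import *
fur(); c,im=brown(); cv2.imwrite('pics/w17.png',im.astype(np.uint8)); np.savez('w17',**c)"
```

```text
t 58.15 furn x,y 45.9 -0.1 z 401.8 yawerr -0.09 F [ 0.4 -0.9 -3.5] T [ 0.02 -0.26 -0.01] open 23.6
handle px x 294 342 rows 206 272
```

View pics/w17.png

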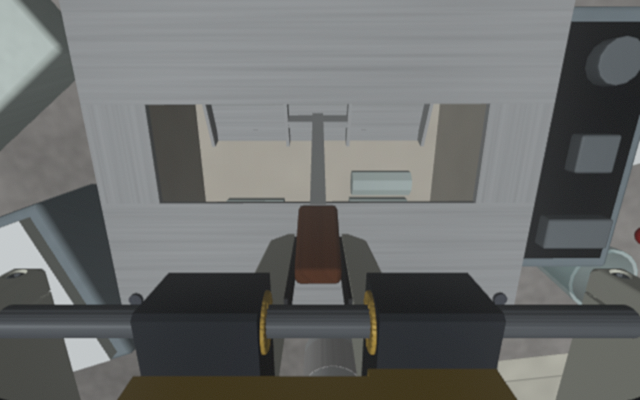

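>>> apply_moves --deltas '[[15, [0, 0, 6], 0], [15, [0, 0, 3.5], 0], [15, [0, 0, 0], 0]]'

```text
t: 58.58
tool_pos: [0.6285, -0.2719, 0.3917]
orientation: [-0.216, -3.133, -0.0]
force: [0.4, -0.3, -1.9]
opening: 0.0234
```

>>> apply_moves --deltas '[[15, [0, 0, 0], 0], [15, [8, 0, -2.2], 0], [15, [8, 0, -1.6], 0], [15, [8, 0, -1.4], 0], [15, [8, 0, -0.9], 0]]' --grip_force 4

```text
t: 59.2
tool_pos: [0.5962, -0.2674, 0.3986]
orientation: [0.216, 3.134, -0.0]
force: [-0.2, -0.4, -2.1]
opening: 0.0239
```

>>> apply_moves --deltas '[[15, [8, 0, -0.7], 0], [15, [8, 0, -0.2], 0], [15, [8, 0, 0], 0], [15, [8, 0, 0.5], 0], [15, [8, 0, 0.8], 0]]'

```text
t: 59.82
tool_pos: [0.5569, -0.262, 0.3986]
orientation: [0.216, 3.133, -0.001]
force: [0.2, 0.8, 4.2]
opening: 0.024
```

```bash
python3 -c "
from h import *
fur(); brown()"
```

```text
t 59.825 furn x,y -26.4 0.0 z 398.6 yawerr -0.09 F [0.2 0.8 4.2] T [ 0.19 -0.39  0.02] open 24.0
handle px x 294 342 rows 225 272
```

>>> apply_moves --deltas '[[34, [0, 0, 0], 0], [34, [0, 0, 0], 0], [34, [0, 0, 0], 0], [15, [0, 0, 0], 0], [15, [0, 0, 0], 0]]' --grip_force 60

```text
t: 60.5
tool_pos: [0.5574, -0.262, 0.3978]
orientation: [-0.216, -3.134, -0.0]
force: [0.3, 0.3, -0.2]
opening: 0.0238
```

>>> apply_moves --deltas '[[15, [0, 0, 0], 0], [15, [0, 0, -8], 0], [15, [0, 0, -20], 0], [15, [0, 0, -12], 0], [15, [0, 0, 0], 0]]'

```text
t: 61.12
tool_pos: [0.5576, -0.2622, 0.4405]
orientation: [0.216, 3.131, -0.003]
force: [-0.6, 0.2, -2.7]
opening: 0.0234
```

>>> apply_moves --deltas '[[15, [-9, 0, 0], 0], [15, [-13, 0, 0], 0], [15, [-4.5, 0, 0], 0], [15, [0, 0, 0], 0], [15, [0, 0, 0], 0]]'

```text
t: 61.75
tool_pos: [0.5834, -0.2657, 0.4376]
orientation: [-0.216, -3.134, -0.0]
force: [-0.2, -0.2, -2.0]
opening: 0.0237
```

```bash
python3 -c "
from h import *
fur(); c,im=brown()
p,R,s=pose(); g=cv2.cvtColor(im.astype(np.uint8),cv2.COLOR_BGR2GRAY)
g0=cv2.cvtColor(cv2.imread('pics/w10.png'),cv2.COLOR_BGR2GRAY)
print(g[155:245:1,265].tolist()); print(g0[155:245,265].tolist())
print(g[190,170:235].tolist(),g[190,405:470].tolist())"
```

```text
t 61.75 furn x,y 0.3 -0.0 z 437.6 yawerr -0.1 F [-0.2 -0.2 -2. ] T [ 0.01 -0.11 -0.03] open 23.7
handle px x 294 342 rows 228 272
[149, 147, 147, 146, 148, 152, 153, 152, 144, 127, 136, 150, 151, 150, 149, 151, 152, 152, 149, 151, 152, 151, 151, 153, 153, 152, 151, 151, 150, 149, 149, 151, 151, 152, 149, 150, 150, 150, 152, 153, 154, 153, 151, 151, 150, 149, 149, 150, 151, 151, 150, 152, 159, 163, 164, 163, 162, 163, 164, 163, 164, 164, 164, 163, 164, 164, 165, 165, 167, 162, 127, 86, 87, 127, 147, 148, 148, 148, 149, 147, 151, 160, 167, 161, 122, 85, 110, 138, 147, 148]
[150, 148, 147, 147, 148, 150, 152, 153, 152, 135, 129, 144, 150, 151, 149, 149, 152, 151, 151, 151, 152, 150, 150, 151, 154, 154, 150, 151, 150, 148, 150, 149, 151, 152, 150, 149, 149, 151, 150, 152, 153, 153, 152, 150, 149, 149, 148, 149, 151, 152, 150, 149, 156, 161, 163, 163, 163, 164, 164, 163, 163, 164, 162, 164, 164, 164, 164, 164, 166, 164, 133, 93, 83, 116, 141, 148, 148, 147, 148, 146, 149, 158, 166, 162, 130, 91, 100, 133, 146, 148]
[154, 152, 150, 150, 149, 149, 150, 151, 153, 144, 107, 75, 70, 76, 78, 77, 79, 79, 79, 77, 77, 77, 79, 78, 78, 78, 77, 79, 79, 79, 79, 79, 80, 79, 79, 79, 78, 78, 79, 79, 79, 79, 78, 78, 84, 122, 157, 165, 157, 154, 142, 103, 75, 68, 80, 115, 143, 150, 150, 148, 149, 148, 149, 150, 149] [147, 146, 147, 149, 145, 132, 109, 98, 97, 108, 139, 152, 156, 163, 153, 124, 109, 108, 110, 110, 109, 109, 109, 108, 108, 108, 109, 110, 109, 108, 109, 109, 108, 108, 109, 107, 107, 107, 107, 107, 108, 108, 108, 107, 108, 108, 107, 101, 101, 117, 140, 151, 151, 151, 149, 146, 147, 146, 147, 148, 151, 153, 152, 151, 151]
```

```bash
python3 -c "
from h import *
c=viewer.get_calibration('wrist')
for u,v,z in((265,207,.0946),(265,164,.0946),(265,164,.165),(265,241,.165),(222,190,.105),(415,190,.105)):
    d=ray(c,u,v,z)*1000-SC; print(u,v,z,(FX@d).round(1),(FY@d).round(1))"
```

```text
265 207 0.0946 26.5 -55.9
265 164 0.0946 -20.0 -53.6
265 164 0.165 -33.0 -41.9
265 241 0.165 34.4 -45.2
222 190 0.105 4.8 -97.1
415 190 0.105 5.2 99.9
```

>>> apply_moves --deltas '[[15, [2.5, -1, -10], 0], [15, [0, 0, -30], 0], [15, [0, 0, -35], 0], [15, [0, 0, -30], 0], [15, [0, 0, -8], 0]]'

```text
t: 62.42
tool_pos: [0.5806, -0.2663, 0.5548]
orientation: [0.216, 3.129, -0.004]
force: [0.5, -0.9, -2.2]
opening: 0.0236
```

>>> apply_moves --deltas '[[15, [2, 21.5, 0], 0], [15, [4, 43, 0], -0.031], [15, [3, 43, 0], -0.031], [15, [2, 43, 0], -0.031], [15, [0, 43, 0], -0.031]]'

```text
t: 63.05
tool_pos: [0.5881, -0.0701, 0.5491]
orientation: [-0.019, -3.139, -0.001]
force: [0.8, -0.1, -3.6]
opening: 0.0233
```

>>> apply_moves --deltas '[[15, [-1, 43, 0], -0.031], [15, [-2, 43, 0], -0.031], [15, [-4, 43, 0], -0.031], [15, [-5, 43, 0], -0.031], [15, [-6, 43, 0], -0.031]]'

```text
t: 63.68
tool_pos: [0.5954, 0.1456, 0.549]
orientation: [0.224, -3.131, -0.0]
force: [-0.2, 0.4, -1.8]
opening: 0.0233
```

>>> apply_moves --deltas '[[15, [-8, 21, 0], -0.031], [15, [5, 0, 0], 0], [15, [0, 0, 25], 0], [15, [0, 0, 35], 0], [15, [0, 0, 35], 0]]'

```text
t: 64.3
tool_pos: [0.5959, 0.1631, 0.4546]
orientation: [0.268, -3.13, 0.001]
force: [-0.2, -0.7, -3.4]
opening: 0.0235
```

>>> apply_moves --deltas '[[15, [0, 0, 35], 0], [15, [0, 0, 30], 0], [15, [0, 0, 8], 0], [15, [0, 0, 0], 0], [15, [0, 0, 0], 0]]'

```text
t: 64.92
tool_pos: [0.5967, 0.1641, 0.3849]
orientation: [-0.269, 3.127, 0.0]
force: [0.7, -0.5, -2.5]
opening: 0.0233
```

Run:
```python
from h import *
p,R,s=pose(); c=viewer.get_calibration("wrist"); im=viewer.read_camera("wrist"); g=cv2.cvtColor(im,cv2.COLOR_BGR2GRAY)
t=cv2.morphologyEx((im.min(2)>180).astype(np.uint8),cv2.MORPH_CLOSE,np.ones((5,5)));print(p,yawdeg(R),rect(t,c,.010,3000))
print(g[135:215,262].tolist())
T=np.array([598.9,164.5]); d=T-p[:2]; print("tile centre in tool",R[:2,0]@d,R[:2,1]@d)
```

```text
[596.69146044 164.13181899 384.93103187] -170.1518308777117 [(599.0, 164.5, 267.6, 117.6, -80.4, [317.0, 178.0])]
[208, 208, 208, 208, 208, 209, 208, 207, 208, 208, 209, 207, 208, 208, 208, 208, 207, 208, 208, 207, 208, 208, 208, 208, 208, 207, 208, 208, 189, 153, 139, 149, 149, 150, 149, 151, 151, 150, 148, 151, 151, 151, 151, 152, 154, 153, 151, 151, 151, 149, 149, 149, 152, 151, 149, 150, 149, 150, 151, 153, 154, 152, 151, 151, 151, 149, 150, 149, 150, 151, 149, 162, 191, 206, 207, 206, 206, 207, 208, 206]
tile centre in tool -2.238959679028757 -0.014987964922673494
```

>>> apply_moves --deltas '[[15, [0, 0, 8], 0], [15, [0, 0, 8], 0], [15, [0, 0, 4], 0], [15, [0, 0, 1.5], 0], [15, [0, 0, 0], 0]]'

```text
t: 65.6
tool_pos: [0.5964, 0.1644, 0.3627]
orientation: [-0.27, 3.129, 0.0]
force: [-2.5, -0.8, 5.0]
opening: 0.0231
```

>>> apply_moves --deltas '[[15, [0, 0, 0.7], 0], [15, [0, 0, 0], 0]]'

```text
t: 65.85
tool_pos: [0.5964, 0.1644, 0.3627]
orientation: [-0.27, 3.128, 0.0]
force: [-3.7, -0.5, 8.7]
opening: 0.0236
```

>>> apply_moves --deltas '[[34, [0, 0, 0], 0], [60, [0, 0, 0], 0], [60, [0, 0, 0], 0], [60, [0, 0, -20], 0], [60, [0, 0, -30], 0]]' --grip_force 20

```text
t: 66.47
tool_pos: [0.596, 0.1643, 0.4114]
orientation: [0.27, -3.128, 0.0]
force: [0.9, -0.5, 0.5]
opening: 0.0595
```

Run:
```python
from h import *
p,R,s=pose(); print(p); im=viewer.read_camera("wrist"); c=viewer.get_calibration("wrist")
b=im.astype(int);m=(b[...,2]-b[...,0]>15)&(b.max(2)<110); m[:200]=0;m[255:]=0;m[:,:280]=0;m[:,350:]=0
ys,xs=np.where(m);u,v=(xs.min()+xs.max())/2,(ys.min()+ys.max())/2; print("handle",ray(c,u,v,.202)*1000)
g=cv2.cvtColor(im,cv2.COLOR_BGR2GRAY); e=np.where(g[120:215,262]<180)[0]+120; print("edges",e.min(),e.max(),(ray(c,262,e.min()-.5,.021)*1000).round(1),(ray(c,262,e.max()+.5,.021)*1000).round(1))
r=int((e.min()+e.max())/2); w=np.where(g[r,200:440]<170)[0]+200; print("ends",(ray(c,w.min(),r,.033)*1000).round(1),(ray(c,w.max()+1,r,.033)*1000).round(1))
print("tile",rect(cv2.morphologyEx((im.min(2)>180).astype(np.uint8),cv2.MORPH_CLOSE,np.ones((5,5))),c,.010,3000))
plan([(555.4,-25.5,p[2],172.2),(555.4,-25.5,355,172.2,30)],60,start=(*p,189.8))
```

```text
[595.98541732 164.26242862 411.35022042]
handle [602.94762523 165.53395564]
edges 120 194 [549.2  91.9] [638.7 102.7]
ends [602.3  28.4] [555.  301.2]
tile [(604.2, 165.4, 272.2, 119.5, -80.2, [317.0, 173.0])]
from [596.  164.3 411.4] 189.8
[[60, [18.1, -45.0, -0.0], 0.077], [60, [14.6, -46.3, -0.0], 0.077], [60, [11.0, -47.3, -0.0], 0.077], [60, [7.3, -48.0, -0.0], 0.077], [60, [-0.1, 0.1, 28.2], -0.0]]
[[60, [-0.1, 0.1, 28.2], -0.0]]
```

>>> apply_moves --deltas '[[60, [18, -45, 0], 0.077], [60, [14.6, -46, 0], 0.077], [60, [11, -47, 0], 0.077], [60, [7, -48, 0], 0.077], [60, [0, 0, 0], 0]]'

```text
t: 67.15
tool_pos: [0.5558, -0.0278, 0.4123]
orientation: [0.22, 3.132, -0.001]
force: [0.1, 0.1, 0.7]
opening: 0.0598
```

>>> apply_moves --deltas '[[60, [0, 0, 25], 0], [60, [0, 0, 20], 0], [60, [0, 0, 0], 0], [60, [0, 0, 0], 0]]'

```text
t: 67.65
tool_pos: [0.5563, -0.0245, 0.3663]
orientation: [0.212, 3.134, 0.0]
force: [0.5, -1.0, 0.2]
opening: 0.0602
```

Run:
```python
from h import *
fur(); p,R,s=pose(); im=viewer.read_camera("top"); cv2.imwrite("pics/top3.png",im); c=viewer.get_calibration("top")
b=im.astype(int); m=(b[...,1]-b[...,2]>2)&(b[...,1]>130); m[:140]=0;m[:,400:]=0;m[:,:180]=0;m[300:]=0
print("bars",*rect(m,c,.024,15),sep="\n")
w=viewer.read_camera("wrist"); cv2.imwrite("pics/w18.png",w); k=viewer.get_calibration("wrist")
# finger tip -y centre and key centres in the wrist view
for n,q in(("round",(550.1,-63.9)),("square",(609.6,-72))): print(n,proj(k,np.array([*q,156])/1000).round(0))
print("tip",proj(k,(p+R@np.array([0,-38.75,186]))/1000).round(0))
```

```text
t 67.65 furn x,y -59.2 235.2 z 366.3 yawerr 0.07 F [ 0.5 -1.   0.2] T [ 0.01 -0.15 -0.02] open 60.2
bars
(595.7, 549.0, 26.6, 11.7, 3.1, [181.0, 168.0])
round [256. 230.]
square [261. 309.]
tip [250. 248.]
```

View pics/w18.png

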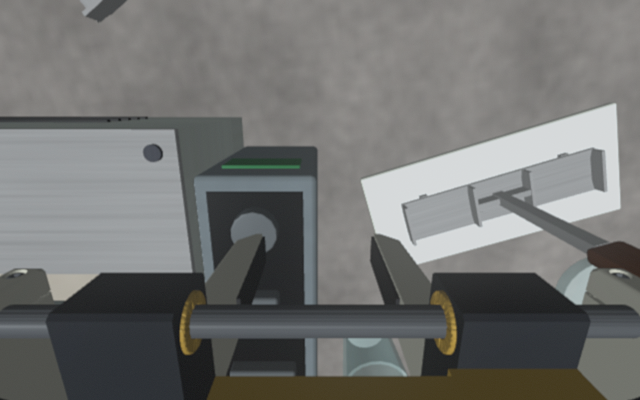

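>>> apply_moves --deltas '[[60, [0, -1, 12], 0], [60, [0, 0, 4], 0], [60, [0, 0, 0], 0], [60, [0, 0, 0], 0]]'

```text
t: 68.25
tool_pos: [0.556, -0.026, 0.3498]
orientation: [-0.213, -3.134, -0.0]
force: [-0.1, -0.4, 0.2]
opening: 0.0604
```

>>> apply_moves --deltas '[[60, [0, 0, 2], 0], [60, [0, 0, 0], 0]]'

```text
t: 68.5
tool_pos: [0.5561, -0.026, 0.348]
orientation: [0.213, 3.134, -0.0]
force: [0.2, -0.2, 1.4]
opening: 0.06
```

>>> apply_moves --deltas '[[60, [0, 0, 2], 0], [60, [0, 0, 0], 0]]'

```text
t: 68.75
tool_pos: [0.5561, -0.026, 0.3459]
orientation: [0.213, 3.134, -0.0]
force: [1.0, 0.1, 3.1]
opening: 0.06
```

>>> apply_moves --deltas '[[60, [0, 0, 2], 0], [60, [0, 0, 0], 0]]'

```text
t: 69.0
tool_pos: [0.5561, -0.026, 0.3439]
orientation: [0.213, 3.134, -0.0]
force: [1.4, 0.1, 4.2]
opening: 0.0601
```

>>> apply_moves --deltas '[[60, [0, 0, 1.5], 0], [60, [0, 0, 0], 0]]'

```text
t: 69.25
tool_pos: [0.5561, -0.026, 0.3424]
orientation: [0.213, 3.134, -0.0]
force: [1.3, -0.1, 5.2]
opening: 0.0601
```

>>> apply_moves --deltas '[[60, [0, 0, 1.5], 0], [60, [0, 0, 0], 0], [60, [0, 0, 0], 0]]'

```text
t: 69.62
tool_pos: [0.5561, -0.026, 0.3422]
orientation: [0.213, 3.133, -0.0]
force: [-3.3, 1.3, 12.3]
opening: 0.0602
```

>>> apply_moves --deltas '[[60, [0, 0, -8], 0], [60, [0, 0, -20], 0], [60, [-30, 0, 0], 0], [60, [-29.5, 0, 0], 0], [60, [0, 0, 0], 0]]'

```text
t: 70.25
tool_pos: [0.6158, -0.0343, 0.3687]
orientation: [-0.213, -3.134, -0.0]
force: [-1.4, 0.7, -0.5]
opening: 0.0599
```

>>> apply_moves --deltas '[[60, [0, 0, 12], 0], [60, [0, 0, 6], 0], [60, [0, 0, 3], 0], [60, [0, 0, 3], 0], [60, [0, 0, 0], 0]]'

```text
t: 70.88
tool_pos: [0.6147, -0.034, 0.345]
orientation: [-0.213, -3.134, 0.0]
force: [-3.4, -0.5, 3.3]
opening: 0.0601
```

>>> apply_moves --deltas '[[60, [0, 0, 2.5], 0], [60, [0, 0, 0], 0], [60, [0, 0, 0], 0]]'

```text
t: 71.25
tool_pos: [0.615, -0.0341, 0.3426]
orientation: [0.213, 3.134, -0.0]
force: [-1.8, 0.0, 4.2]
opening: 0.06
```

>>> apply_moves --deltas '[[60, [0, 0, 1.5], 0], [60, [0, 0, 0], 0], [60, [0, 0, 0], 0]]'

```text
t: 71.62
tool_pos: [0.615, -0.034, 0.3422]
orientation: [0.213, 3.133, -0.0]
force: [-4.8, 0.4, 11.5]
opening: 0.0604
```

```bash
python3 -c "
from h import *
fur()"
```

```text
t 71.625 furn x,y 0.2 233.8 z 342.2 yawerr 0.02 F [-4.8  0.4 11.5] T [-0.08  0.9  -0.17] open 60.4
```

Square key bottomed out (342.2 mm, 11.5 N). Now the wide key.

>>> apply_moves --deltas '[[60, [0, 0, -8], 0], [60, [0, 0, -20], 0], [60, [-30, 0, 0], 0], [60, [-30, 0, 0], 0], [60, [0, 0, 0], 0]]'

```text
t: 72.25
tool_pos: [0.6755, -0.0424, 0.3687]
orientation: [0.213, 3.134, 0.0]
force: [-0.5, 0.6, -0.3]
opening: 0.06
```

>>> apply_moves --deltas '[[60, [0, 0, 12], 0], [60, [0, 0, 6], 0], [60, [0, 0, 3], 0], [60, [0, 0, 3], 0], [60, [0, 0, 0], 0]]'

```text
t: 72.88
tool_pos: [0.6742, -0.0421, 0.345]
orientation: [-0.213, -3.134, 0.0]
force: [-2.8, 0.1, 2.8]
opening: 0.0604
```

>>> apply_moves --deltas '[[60, [0, 0, 2.5], 0], [60, [0, 0, 0], 0], [60, [0, 0, 0], 0]]'

```text
t: 73.25
tool_pos: [0.6745, -0.0422, 0.3426]
orientation: [0.213, 3.134, -0.0]
force: [-1.4, 0.2, 3.8]
opening: 0.0602
```

>>> apply_moves --deltas '[[60, [0, 0, 1.5], 0], [60, [0, 0, 0], 0], [60, [0, 0, 0], 0]]'

```text
t: 73.62
tool_pos: [0.6745, -0.0421, 0.3423]
orientation: [0.213, 3.133, -0.0]
force: [-5.0, 1.5, 11.8]
opening: 0.0601
```

```bash
python3 -c "
from h import *
fur()"
```

```text
t 73.625 furn x,y 60.2 233.8 z 342.3 yawerr 0.02 F [-5.   1.5 11.8] T [-0.14  0.81 -0.16] open 60.1
```

>>> apply_moves --deltas '[[60, [0, 0, -8], 0], [60, [0, 0, -30], 0], [60, [0, 0, -40], 0], [60, [0, 0, 0], 0], [60, [0, 0, 0], 0]]'

```text
t: 74.25
tool_pos: [0.6743, -0.0422, 0.4178]
orientation: [-0.213, -3.134, -0.0]
force: [-0.2, -1.0, -0.4]
opening: 0.0597
```

Run:
```python
from h import *
a=cv2.imread("pics/scene0.png"); b=viewer.read_camera("scene"); d=cv2.absdiff(a,b).max(2)
m=cv2.morphologyEx((d>35).astype(np.uint8),cv2.MORPH_OPEN,np.ones((3,3)))
n,l,st,ce=cv2.connectedComponentsWithStats(m)
for i in range(1,n):
    if st[i,4]>25: print(st[i],ce[i].round())
im=viewer.read_camera("top"); c=viewer.get_calibration("top"); g=cv2.cvtColor(im,cv2.COLOR_BGR2GRAY)
t=cv2.morphologyEx((im.min(2)>185).astype(np.uint8),cv2.MORPH_CLOSE,np.ones((3,3))); t[:140]=0;t[200:]=0;t[:,:260]=0;t[:,370:]=0
print("tile",rect(t,c,.01,500)); f=np.zeros_like(t); k=cv2.findContours(t,0,1)[0]; cv2.drawContours(f,[max(k,key=cv2.contourArea)],-1,1,-1)
print("boat",rect(cv2.erode(f,np.ones((5,5)))&(g<165),c,.024,200)); print(pose()[2]["force"])
```

```text
[195   1  10  15  71] [200.  10.]
[228   0  12   5  42] [232.   2.]
[232   0  65  29 565] [265.  10.]
[342   0  26  11 218] [356.   4.]
[369   0  50  23 903] [396.   9.]
[ 158   16   66   51 1582] [185.  39.]
[222  18   7   7  34] [225.  21.]
[332  34  25  23 245] [341.  44.]
[361  50  15  20 193] [369.  59.]
[ 185   52   71  125 3257] [219. 120.]
[180  70  19  13 160] [188.  77.]
[348  74  13  13 125] [354.  80.]
[327  86  12  14 130] [333.  91.]
[190 100   8  13  73] [193. 106.]
[298 200   5  15  65] [300. 207.]
[306 202   5  40 158] [308. 221.]
[334 213  13   5  56] [340. 215.]
[271 227   8  11  44] [274. 232.]
[301 226   4  14  49] [303. 232.]
[334 247   8  13  55] [337. 253.]
tile [(599.0, 164.1, 266.4, 117.5, -80.3, [313.0, 171.0])]
boat [(605.0, 165.9, 202.3, 62.2, -80.1, [313.0, 170.0])]
[-0.77528599  0.10827064  0.6450912 ]
```

```bash
python3 -c "
from plant import order
print(order.close_job())"
```

```text
the job is handed in; nothing more can be done
None
```

The job is handed in at about 74 s of the 210 s. Three bars were on the bench, and all three went into the furnace in two trips, two bars and then one.

**Charging:** The moves can only turn the tool about its vertical axis, so I could not tilt the gripper. I held the handle across its 24 mm side instead of the advised 12 mm. With the boat standing on the furnace floor and a light grip, I tipped it about its long edge. The bars rolled out at about 20–23 degrees, less than the 35–45 degrees you gave.

**Finish:** The empty boat stands on its tile, and then I pressed the round, square and wide keys in that order. Each was driven to its stop, where the force rose from about 5 N to about 12 N.

**Last checks:**
- **Bars:** The wrist pictures showed three bars on the furnace floor and empty troughs. The top picture found no bar left in the bench area where they had lain. I did not view a last picture of the whole bench.
- **Boat position:** The wrist view put the handle within about 1–2 mm of the tile's centre. The top-view outline read about 6 mm off in x, which I put down to the handle being included in the outline.
- **Cover plate:** I saw no sign that the boat touched the cover plate, and the camera showed about 7 mm clearance at the narrowest point I measured. Forces were only read at the end of each move, so a brief touch could have gone unseen.
- **Floor contact:** On the second trip the boat met the furnace floor with a short 27 N bump.
- **Other objects:** I did not approach them, and comparing the first and last scene pictures showed only changes around the arm, the bar and the boat.

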